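# Find the dragging idler roller

### The arm

A 7-joint arm with a two-finger parallel gripper is mounted at the origin on the work surface; the furniture and walls round the work are solid. World frame = base frame: x ahead of the robot, y to its left, z up, the work surface at z = 0. Lengths are in m, angles in rad, forces in N, time in s.
With the tool pointing down it reaches from about 0.425 to 0.95 m from the base axis. Payload 4.7 kg.
Tool frame: the origin (TCP) lies midway between the tips of the shut fingers; the grasp point (between the pads) lies 19 mm behind it; z points along the fingers, x is the direction in which the jaws open and shut, and the axes are right-handed (so a half turn about z gives the same grasp; the last joint's range is limited). The gripper opens to 87 mm and grips with 3 to 60 N. Pads are 19 mm wide; open, the fingers measure 117 mm over their backs; the gripper's body (75 mm by 190 mm) begins 51 mm behind the grasp point.
Start: joints at [1.156, 0.469, -0.049, 1.532, 0.024, 1.141, -0.082], TCP at [0.254, -0.625, 0.195] pointing down, gripper open.
Joint ranges: [-2.59, 2.59], [-0.33, 1.99], [-1.39, 1.29], [0.1, 2.45], [-1.04, 4.18], [0.21, 1.99], [-2.66, 2.66]. Speed limits (rad/s): [2.57, 2.57, 3.14, 3.14, 3.14, 3.14, 3.14].

### API

Orientations are given as a rotation vector (axis times angle).
In Python, from plant import arm, grab_frame gives the robot as it stands.
- The arm moves only by the tool servo_tool, never from a script. Its argument "motion" is a list of rows, each a list of 7 numbers: the shift along the tool's x, y, z in mm, then the turn, a rotation vector about the tool's x, y, z in rad, then the finger opening in mm, from 0 to 87. A call has 1 to 8 rows; each row is the pose to reach, as a shift and turn from the pose commanded when the call began, along the tool's axes at that moment; what a row does not reach only later rows make up. A row lasts 1/12 s, in which the tool goes at most 41.7 mm and 7.16 degrees, less where a joint would pass 70% of its speed; a pose out of reach is approached as far as the arm can. A call with a gripper value outside its range is refused whole. The fingers move at their own pace and stop on an object; "grip_force" is the grip in N (left out, the last holds). Time passes only in rows, so rows that repeat a pose let the fingers close. It gives the time, the measured TCP pose, the force and the opening at its end, in the units of the state.
- arm.get_state(): the state, without advancing time (a new reading comes with each control period).
- grab_frame(name): name is "scene" or "top"; returns a dict with "image" (384x512x3 uint8, blue, green, red), "range_z" (384x512 float32, m along the optical axis (not along the pixel's ray), 0 where there is no reading), "intrinsics" (3x3 intrinsics, pixels), "extrinsics" (4x4, takes a point from camera to world coordinates). Camera axes: x right, y down, z forward; pixel columns grow to the right and rows downward; lengths in m; the calibration is good to about 2 mm. A picture is of the moment at which its call begins.
- arm.sign_off(): hands the job in, once; it reports no verdict.
The state is a dict: "time_s": time; "joint_positions": joint angles; "joint_velocities": joint speeds; "tau": joint torques, N m; "position": TCP position; "tool_rot": TCP orientation; "wrist_force": force on the tool from outside, world axes, zero at the start; "moment": the same for the moment, N m; "grip_width": opening from 0.0 (shut) to 1.0 (fully open).
Only numpy, scipy, OpenCV 4.12 (cv2) and the standard library are available. Lean on these libraries where they do the work, as an engineer would, in place of code of your own. Each camera call takes 0.05 s, during which the arm holds its last target.

### The job

Turn the roller of each of the three idler units at least a quarter turn by hand while they stand on the nest, to find the one whose bearing drags. Then lift that unit straight up off its pins, set it down on the cork mat and let go, take it again another way that fits between the walls, and stand it midway along the channel of the repair rack. Set it down gently each time, keep it level, leave the two free-running units on their pins and leave the other things on the table alone.

Things in the scene. Friction and masses are not known exactly. Their poses are not given: they have to be found in the camera images.
- unit_1: Idler roller unit, one of three alike, places dealt anew each time. Aluminium block 44 (own x) x 62 (y) x 20 mm high; on it a steel roller, 40 mm across, 22 to 36 mm above the block's underside, turns about the block's vertical centre line. With knob 50 mm high, 0.7 kg. Origin: centre of the underside, z up. Two 10 mm holes through the block at y = +-21 mm fit over the nest's pins.
- roller_1 (a joint): Turn of unit_1's roller, rad, counter-clockwise from above positive, unlimited, not wrapped; starts within +-0.4. Two of the three bearings are free: a flicked roller runs on for a second or so, pushing takes almost no force. The third drags: about 1.4 N at the knob (0.02 Nm), and it stops at once when no longer pushed. Which is which must be felt or watched.
- knob_1 (a point): Finger knob on the roller of unit_1: a black upright peg 8 mm thick, 14.5 mm off the roller's axis, from 36 to 50 mm above the block's underside; this point is on its axis at its upper end. It may start at any side of the roller.
- unit_2: Idler roller unit, one of three alike, places dealt anew each time. Aluminium block 44 (own x) x 62 (y) x 20 mm high; on it a steel roller, 40 mm across, 22 to 36 mm above the block's underside, turns about the block's vertical centre line. With knob 50 mm high, 0.7 kg. Origin: centre of the underside, z up. Two 10 mm holes through the block at y = +-21 mm fit over the nest's pins.
- roller_2 (a joint): Turn of unit_2's roller, rad, counter-clockwise from above positive, unlimited, not wrapped; starts within +-0.4. Two of the three bearings are free: a flicked roller runs on for a second or so, pushing takes almost no force. The third drags: about 1.4 N at the knob (0.02 Nm), and it stops at once when no longer pushed. Which is which must be felt or watched.
- knob_2 (a point): Finger knob on the roller of unit_2: a black upright peg 8 mm thick, 14.5 mm off the roller's axis, from 36 to 50 mm above the block's underside; this point is on its axis at its upper end. It may start at any side of the roller.
- unit_3: Idler roller unit, one of three alike, places dealt anew each time. Aluminium block 44 (own x) x 62 (y) x 20 mm high; on it a steel roller, 40 mm across, 22 to 36 mm above the block's underside, turns about the block's vertical centre line. With knob 50 mm high, 0.7 kg. Origin: centre of the underside, z up. Two 10 mm holes through the block at y = +-21 mm fit over the nest's pins.
- roller_3 (a joint): Turn of unit_3's roller, rad, counter-clockwise from above positive, unlimited, not wrapped; starts within +-0.4. Two of the three bearings are free: a flicked roller runs on for a second or so, pushing takes almost no force. The third drags: about 1.4 N at the knob (0.02 Nm), and it stops at once when no longer pushed. Which is which must be felt or watched.
- knob_3 (a point): Finger knob on the roller of unit_3: a black upright peg 8 mm thick, 14.5 mm off the roller's axis, from 36 to 50 mm above the block's underside; this point is on its axis at its upper end. It may start at any side of the roller.
- nest: Dark steel nest plate, fixed, 90 (own x) x 264 (y) x 10 mm, origin at the centre of its underside, z up. Three places at y = -84, 0, +84 mm; each has two upright 8 mm pins, 21 mm either side of its centre along y, 15 mm above the plate's top. The blocks stand on the plate's top, axes along the nest's. Aluminium cheeks: see point place_mid.
- place_mid (a point): Centre of the nest's middle place, on the plate's top, 10 mm above the table. Cheeks 60 (x) x 10 (y) mm, 18 mm high, stand at y = -126, -42, +42, +126 mm of the nest, 6 mm off the blocks' ends: no finger fits there, so a block on the nest can be held only across its 44 mm width (along x).
- rack: Repair rack: fixed steel U-channel, origin at the centre of its underside, running along own y, 130 mm long, open at both ends. Floor 10 mm thick; 54 mm between its walls, which are 5 mm thick, tops 46 mm above the table. A block goes in lengthways, either way round, held by its ends with the fingers inside the channel. Rack and mat may change places.
- mat: Cork mat, fixed, 110 by 110 mm, 10 mm thick, origin at the centre of its underside, on the table.
- awl: Bystander, to be left alone: awl lying behind the nest, 17x134x17 mm; origin at the centre of its underside.
- blue_cap: Bystander, to be left alone: blue jar cap lying behind the rack, 72 mm across, 20 mm high; origin at the centre of its underside.
- tape_roll: Bystander, to be left alone: small masking tape roll lying behind the mat, 50 mm across, 12 mm high; origin at the centre of its underside.
- punch: Bystander, to be left alone: thin grey hole punch, 115 mm long, 12 mm thick; origin at the centre of its underside.
- marker: Bystander, to be left alone: red and white marker pen lying in front of the nest, 135 mm long, 17 mm thick; origin at the centre of its underside.
There are look-alikes about, which are no part of the job. Leave any green look-alike of the rack alone.

How it is judged:
On the way, in this order (a step that is already met when the one before it is completed fails the run):
1. all three rollers have been turned at least a quarter turn, the units still on their pins ((value of joint roller_1 above 1.1 rad or value of joint roller_1 below -1.1 rad) and (value of joint roller_2 above 1.1 rad or value of joint roller_2 below -1.1 rad) and (value of joint roller_3 above 1.1 rad or value of joint roller_3 below -1.1 rad) and distance of each of unit_1, unit_2, unit_3 from where it was at the start of the episode below 0.006 m), for 0.1 s.
2. the unit that drags stands level on the cork mat, let go (x of unit_2 in the frame of mat between -0.05 and 0.05 m and y of unit_2 in the frame of mat between -0.05 and 0.05 m and height (world z) of unit_2 below 0.014 m and angle between unit_2's own z axis and vertical below 0.06 rad and contact force between the fingers and unit_2 below 0.1 N and linear speed of unit_2 below 0.02 m/s), for 0.2 s.
At the end, for the whole second after the job is handed in: The unit that drags stands level on the floor of the rack's channel, its length along the channel and its centre within 30 mm of the channel's middle, let go and at rest; the two free-running units are on their pins within 6 mm of where they stood (x of unit_2 in the frame of rack between -0.008 and 0.008 m and y of unit_2 in the frame of rack between -0.03 and 0.03 m and height (world z) of unit_2 below 0.015 m and angle between unit_2's own z axis and vertical below 0.06 rad and angle between the y axis of unit_2 and the y axis of rack, either way round below 0.25 rad and contact force between the fingers and unit_2 below 0.1 N and linear speed of unit_2 below 0.02 m/s and distance of each of unit_1, unit_3 from where it was at the start of the episode below 0.006 m); the robot touches nothing.
It fails at once if a free-running unit is taken off its pins (distance of any of unit_1, unit_3 from where it was at the start of the episode above 0.015 m).
It fails at once if the dragging unit is tipped more than about 14 degrees (cocked on its pins or carried askew) (angle between unit_2's own z axis and vertical above 0.25 rad).
It fails at once if the dragging unit is dropped (falls faster than 0.4 m/s, about 8 mm, when not held) (contact force between the fingers and unit_2 below 0.05 N and linear speed of unit_2 above 0.4 m/s).
It fails at once if a bystander is moved more than 30 mm (distance of any of awl, blue_cap, tape_roll, punch, marker from where it was at the start of the episode above 0.03 m).
It also fails if it takes over 72 s, if anything falls off the work surface, if the arm or the gripper's body presses on something with over 40 N, if the wrist force passes 120 N, or if a joint passes its speed limit or range.

## Working session

There is one attempt and no reset: what is moved stays moved. The work goes in short steps, Python scripts to look and compute and a tool call to move; the robot and the scene stay as the last step left them, time stands still between calls to the robot, and variables do not carry over. Pictures are saved under pics/ and viewed, and the job is handed in when it is done.

Besides the shell and the picture viewer there is one more tool, called after ">>>" by a JSON object that holds its "fn" and its "kwargs", one argument or row to a line. servo_tool: Moves the arm, as the interface text tells. Its arguments: {"type":"object","properties":{"motion":{"type":"array"},"grip_force":{"type":"number"}},"required":["motion"]}

```bash
mkdir -p pics; ls; cat > h.py <<'E'
import numpy as np, cv2
from plant import arm, grab_frame
def cloud(f):
    K=f["intrinsics"];E=f["extrinsics"];z=f["range_z"];h,w=z.shape
    u,v=np.meshgrid(np.arange(w),np.arange(h))
    P=np.stack([(u-K[0,2])/K[0,0]*z,(v-K[1,2])/K[1,1]*z,z],-1)
    return P@E[:3,:3].T+E[:3,3]
def ray(f,u,v,h):
    K=np.array(f["intrinsics"]);E=np.array(f["extrinsics"])
    d=E[:3,:3]@np.array([(u-K[0,2])/K[0,0],(v-K[1,2])/K[1,1],1]);o=E[:3,3]
    return o+d*(h-o[2])/d[2]
def proj(f,p):
    E=np.array(f["extrinsics"]);K=np.array(f["intrinsics"])
    q=K@(E[:3,:3].T@(np.array(p)-E[:3,3]));return q[:2]/q[2]
E
python3 - <<'E'
from h import *
for n in ("top","scene"):
    f=grab_frame(n); cv2.imwrite(f"pics/{n}0.png",f["image"]); np.savez(f"{n}0.npz",**f)
    print(n,f["extrinsics"],f["intrinsics"])
s=arm.get_state();print(s)
E
```

```text
pics
top [[ 0.00774068 -0.99061629  0.13645309  0.38377266]
 [-0.99996415 -0.00719966  0.00445797 -0.02308702]
 [-0.00343372 -0.13648271 -0.9906365   1.14973936]
 [ 0.          0.          0.          1.        ]] [[382.00100182   0.         255.0498161 ]
 [  0.         382.00100182 192.40940362]
 [  0.           0.           1.        ]]
scene [[-0.76196979 -0.51541746  0.39210571  0.09311766]
 [-0.64760344  0.60963907 -0.45711049  0.51958179]
 [-0.00344023 -0.60223339 -0.79831266  0.9683062 ]
 [ 0.          0.          0.          1.        ]] [[448.12422598   0.         251.31231699]
 [  0.         448.12422598 187.07357286]
 [  0.           0.           1.        ]]
{'time_s': 0.1, 'joint_positions': array([ 1.15612112,  0.4693874 , -0.04861446,  1.53356957,  0.02411915,
        1.14097765, -0.08228731]), 'joint_velocities': array([ 0.00088406, -0.00204453, -0.00020658, -0.00383617, -0.00092368,
        0.00033003, -0.00037903]), 'tau': array([ 5.83943784e-04, -5.09169281e+01, -8.11413699e-02, -2.36829615e+01,
       -6.14465447e-02,  3.44522868e-02,  3.54945803e-05]), 'position': array([ 0.25378606, -0.62484765,  0.1937886 ]), 'tool_rot': array([-2.60537321e+00,  1.75380477e+00,  2.34514882e-03]), 'wrist_force': array([-1.01514748,  1.11083228,  0.02710128]), 'moment': array([ 0.00621547,  0.00177983, -0.02389306]), 'grip_width': 0.999914975760186}
```

View pics/top0.png

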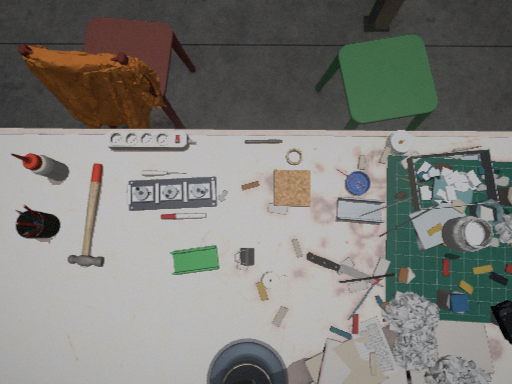

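View pics/scene0.png

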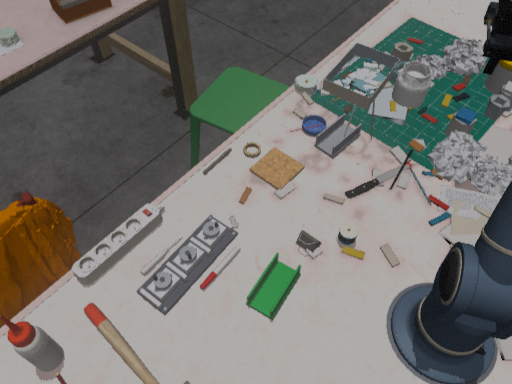

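```bash
python3 - <<'E'
from h import *
t=np.load("top0.npz");s=np.load("scene0.npz")
a=cv2.resize(t["image"][165:225,115:230],None,fx=6,fy=6,interpolation=cv2.INTER_CUBIC)
b=cv2.resize(t["image"][160:235,265:395],None,fx=6,fy=6,interpolation=cv2.INTER_CUBIC)
c=cv2.resize(s["image"][205:315,130:250],None,fx=5,fy=5,interpolation=cv2.INTER_CUBIC)
cv2.imwrite("pics/a.png",a);cv2.imwrite("pics/b.png",b);cv2.imwrite("pics/c.png",c)
P=cloud(t)
for (u,v) in [(172,193),(292,188),(360,210),(300,250),(142,193),(200,192)]: print(u,v,P[v,u].round(4))
E
```

```text
172 193 [0.5323 0.2241 0.0463]
292 188 [ 0.5553 -0.1294  0.0082]
360 210 [ 0.4901 -0.3325  0.0089]
300 250 [ 0.3703 -0.1519  0.0096]
142 193 [0.5315 0.3114 0.0474]
200 192 [0.5358 0.1425 0.0461]
```

View pics/a.png

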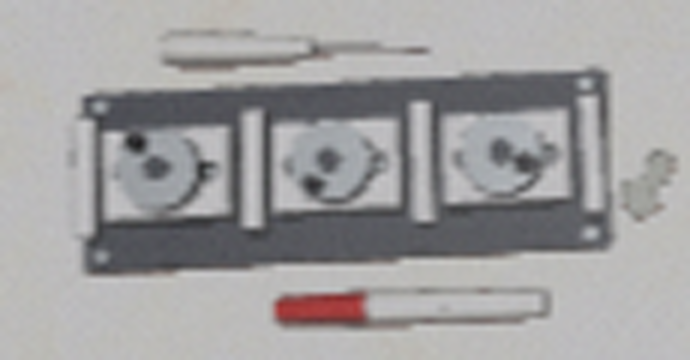

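View pics/b.png

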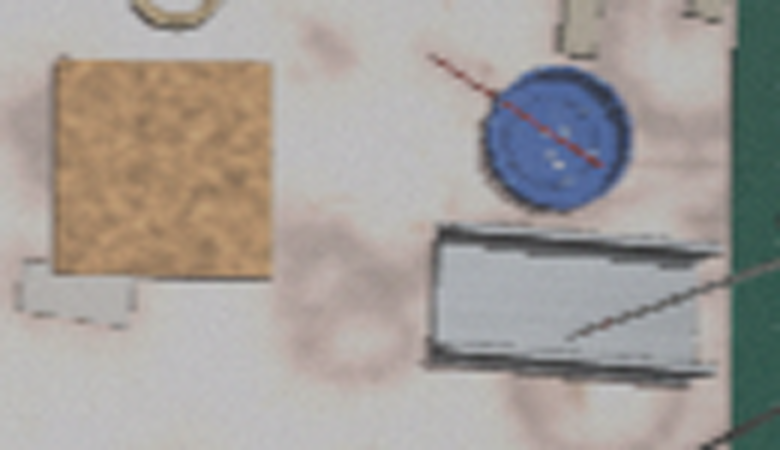

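View pics/c.png

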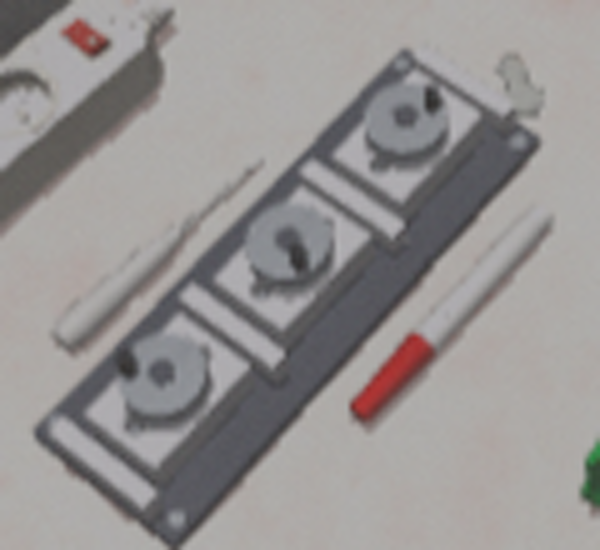

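```bash
cat > m.py <<'E'
from h import *
def rect(f,mask,h,name):
    cs,_=cv2.findContours(mask.astype(np.uint8),cv2.RETR_EXTERNAL,cv2.CHAIN_APPROX_NONE)
    c=max(cs,key=cv2.contourArea)[:,0,:]
    w=np.array([ray(f,u,v,h)[:2] for u,v in c])
    r=cv2.minAreaRect((w*1000).astype(np.float32)); print(name,[np.round(x,1) for x in r])
    return r
def win(sh,u0,u1,v0,v1):
    m=np.zeros(sh,bool);m[v0:v1,u0:u1]=1;return m
E
python3 - <<'E'
from m import *
t=np.load("top0.npz");im=t["image"];hsv=cv2.cvtColor(im,cv2.COLOR_BGR2HSV);sh=im.shape[:2];P=cloud(t)
g=cv2.cvtColor(im,cv2.COLOR_BGR2GRAY)
m=(g<120)&win(sh,125,220,172,215)
rect(t,cv2.morphologyEx(m.astype(np.uint8),cv2.MORPH_CLOSE,np.ones((5,5))),.010,"nest")
m=(hsv[...,1]>70)&win(sh,265,320,160,215); rect(t,m,.010,"mat")
m=(P[...,2]>0.033)&win(sh,330,390,190,230)
ys,xs=np.where(m);print("rack wall px",len(xs)); rect(t,cv2.morphologyEx(m.astype(np.uint8),cv2.MORPH_CLOSE,np.ones((25,25))),.046,"rack")
# rollers: points with z in .04-.051
for n,(a,b) in {"L":(125,157),"M":(157,187),"R":(187,217)}.items():
    m=(P[...,2]>0.038)&win(sh,a,b,175,215); q=P[m]; print(n,m.sum(),((q.max(0)+q.min(0))/2).round(4),(q.max(0)-q.min(0)).round(4),np.median(q[:,2]).round(4))
    k=(g<75)&win(sh,a+3,b-3,180,207); print(np.argwhere(k).tolist())
print(np.unique(P[180:215,125:220,2].round(3),return_counts=True))
E
```

```text
nest [array([544.9, 231.7]), array([108.6, 261.6]), np.float64(3.2)]
mat [array([ 556.8, -128.1]), array([107.3, 106.2]), np.float64(0.1)]
rack wall px 213
rack [array([ 486.3, -317.3]), array([158. , 106.7]), np.float64(80.8)]
L 152 [0.4668 0.1549 0.5941] [0.166  0.3559 1.1112] 0.0463
[[184, 131], [188, 136], [188, 137], [188, 138], [189, 137], [189, 138], [192, 148], [192, 149], [193, 148], [194, 148], [201, 146], [201, 147], [201, 148], [201, 149], [201, 150], [201, 151], [201, 152], [201, 153], [202, 131], [202, 133], [202, 134], [202, 135], [202, 136], [202, 137], [202, 138], [202, 139], [202, 140], [202, 141], [202, 142], [202, 143], [202, 144], [202, 145], [202, 146], [202, 147], [202, 148], [202, 149], [202, 150], [203, 131], [204, 131], [205, 130]]
M 157 [0.4701 0.1141 0.594 ] [0.1727 0.2743 1.1116] 0.0461
[[195, 166], [195, 167], [196, 166], [196, 167], [200, 174], [200, 178], [200, 179], [200, 180], [200, 181], [201, 162], [201, 163], [201, 164]]
R 150 [0.4718 0.0716 0.5943] [0.1762 0.1893 1.1109] 0.0466
[[192, 202], [199, 201], [199, 203], [199, 205], [199, 206], [200, 19
[... 518 characters left out ...]
3.40e-02,
        3.50e-02,  3.60e-02,  3.70e-02,  3.80e-02,  3.90e-02,  4.00e-02,
        4.10e-02,  4.20e-02,  4.30e-02,  4.40e-02,  4.50e-02,  4.60e-02,
        4.70e-02,  4.80e-02,  4.90e-02,  5.00e-02,  5.10e-02,  5.20e-02,
        5.50e-02,  5.70e-02,  5.80e-02,  5.90e-02,  6.00e-02,  6.10e-02,
        1.15e+00]), array([  3,   3,  16,  43, 102, 117, 119, 135,  95,  55,  44,  28,  35,
        53, 138, 186, 189, 192, 166, 124,  76,  45,  26,  13,   7,  10,
        13,  22,   9,  22,  24,  32,  39,  78,  95, 112, 107, 125,  75,
        44,  29,  12,   4,   5,   3,   1,   5,   5,   9,  13,  22,  40,
        70,  87,  66,  42,  32,  15,  13,   1,   1,   5,   5,   4,   5,
         1,  13]))
```

```bash
python3 - <<'E'
from m import *
for n in("top","scene"):
    t=np.load(n+"0.npz");im=t["image"];sh=im.shape[:2];P=cloud(t);z=P[...,2];ok=t["range_z"]>0
    X,Y=P[...,0],P[...,1]
    print(n)
    c=[]
    for yc in (.315,.226,.143):
        m=ok&(z>.039)&(z<.052)&(abs(Y-yc)<.035)&(abs(X-.535)<.05)
        vs,us=np.where(m); 
        # disc: rays at .046
        w=np.array([ray(t,u,v,.046)[:2] for u,v in zip(us,vs)])
        (cc,r)=cv2.minEnclosingCircle((w*1000).astype(np.float32))
        print(len(us),"cent",w.mean(0).round(4),"circ",np.round(cc,1),round(r,1)); c.append(w.mean(0))
    d=c[0]-c[2];print("yaw of nest y from world y",np.degrees(np.arctan2(-d[0],d[1])).round(2),np.linalg.norm(d).round(4))
    m=ok&(z>.036)&(z<.056)&(abs(Y+.33)<.09)&(abs(X-.49)<.06)
    vs,us=np.where(m);w=np.array([ray(t,u,v,.046)[:2] for u,v in zip(us,vs)])
    print("rack",len(us),w.mean(0).round(4)); rr=cv2.minAreaRect((w*1000).astype(np.float32));print(rr)
    # separate walls
    far=w[w[:,0]>.49];near=w[w[:,0]<=.49]
    for q in(far,near):
        l=cv2.fitLine((q*1000).astype(np.float32),cv2.DIST_HUBER,0,.01,.01).ravel();print(len(q),l,q.min(0),q.max(0))
E
```

```text
top
137 cent [0.5319 0.314 ] circ [532.4 314.1] 20.2
143 cent [0.5377 0.2301] circ [537.  230.2] 20.5
137 cent [0.542  0.1471] circ [541.2 147.3] 20.2
yaw of nest y from world y 3.48 0.1672
rack 178 [ 0.4888 -0.3291]
((488.8992919921875, -328.47784423828125), (130.23606872558594, 64.54293823242188), 85.51435089111328)
89 [ 7.7107184e-02  9.9702281e-01  5.1809790e+02 -3.3128302e+02] [ 0.51037712 -0.39571515] [ 0.52428862 -0.26823157]
89 [ 7.6037094e-02  9.9710500e-01  4.5942477e+02 -3.2647519e+02] [ 0.45234208 -0.39059291] [ 0.4659897  -0.26112558]
scene
232 cent [0.5286 0.3176] circ [529.8 318.6] 20.8
206 cent [0.5349 0.2348] circ [534.2 235.3] 21.3
191 cent [0.5387 0.1521] circ [538.5 152.2] 22.3
yaw of nest y from world y 3.49 0.1659
rack 217 [ 0.4847 -0.3199]
((484.4078674316406, -321.2154846191406), (134.8904571533203, 68.85208892822266), 85.3149642944336)
107 [ 7.0088647e-02  9.9754077e-01  5.1433325e+02 -3.2234052e+02] [ 0.50542918 -0.39099228] [ 0.5218727  -0.25603703]
110 [ 7.1757771e-02  9.9742210e-01  4.5575867e+02 -3.1827948e+02] [ 0.44795302 -0.38599433] [ 0.46360606 -0.25370978]
```

```bash
python3 - <<'E'
from m import *
from scipy.spatial.transform import Rotation as R
t=np.load("top0.npz");g=cv2.cvtColor(t["image"],cv2.COLOR_BGR2GRAY).astype(float)
C={"L":(.532,.3141),"M":(.5373,.2301),"R":(.5417,.1472)}
for n,(u0,v0) in {"L":(137.5,188.5),"M":(167,195.5),"R":(202,192)}.items():
    ws=[];us=[]
    for v in range(int(v0)-3,int(v0)+4):
        for u in range(int(u0)-3,int(u0)+4):
            x=max(0,115-g[v,u]); ws.append(x);us.append((u,v))
    c=np.average(us,axis=0,weights=ws)
    p=ray(t,*c,.055);d=p[:2]-C[n]
    print(n,c.round(1),p.round(4),"r",np.hypot(*d).round(4),"ang",np.degrees(np.arctan2(d[1],d[0])).round(0))
    print(g[int(v0)-4:int(v0)+5,int(u0)-4:int(u0)+5].astype(int))
s=arm.get_state();M=R.from_rotvec(s["tool_rot"]).as_matrix();print(M.round(3))
E
```

```text
L [137.  187.2] [0.5474 0.3244 0.055 ] r 0.0185 ang 34.0
[[ 79  80  79  79  81  81  80  83  85]
 [ 81  81  79  83  84  82  86  85  82]
 [ 97  96  91  95 103 102 109 114 115]
 [190 188 157  98  75  94 138 161 161]
 [186 188 144  52  50  44 109 156 159]
 [188 173 135  84  46  49 117 163 162]
 [186 178 163 140 107 103 135 157 161]
 [186 176 160 158 161 159 131  91 104]
 [176 157 159 159 159 136  91  84  83]]
M [167.5 195.2] [0.5246 0.2351 0.055 ] r 0.0136 ang 159.0
[[145 163 164 163 139  89  86  92 112]
 [136 164 163 163 147 113  87  90 134]
 [127 161 159 158 162 137 100 118 150]
 [158 162 134 100 113 143 164 166 167]
 [182 156 107  60  57  77 132 166 166]
 [186 175 133  72  61  97 150 166 167]
 [187 188 165 120  91 125 162 162 166]
 [188 187 176 158 148 121  97  90  90]
 [184 183 182 180 182 169 149 142 142]]
R [201.9 191.8] [0.5352 0.1357 0.055 ] r 0.0132 ang -119.0
[[109 142 169 177 176 178 158 154 177]
 [ 94  99 139 173 171 175 163 124 103]
 [ 94  94 133 142 118 150 159 134 128]
 [101 110 106  76  76  92 113 126 126]
 [126 155 141  82  70  83  88 118 148]
 [174 174 153 112  87 101 109 148 186]
 [172 174 173 175 177 138 106 162 189]
 [174 174 173 173 143  94 153 188 189]
 [173 176 152  98 102 153 190 186 187]]
[[ 0.376 -0.926 -0.001]
 [-0.926 -0.376  0.002]
 [-0.002  0.    -1.   ]]
```

```bash
cat > go.py <<'E'
import sys
from h import *
from scipy.spatial.transform import Rotation as R
C={"L":(.532,.3141),"M":(.5373,.2301),"R":(.5417,.1472)}
YN=np.radians(3.48)
def st():
    s=arm.get_state();return s,R.from_rotvec(s["tool_rot"]).as_matrix()
def to(p,yaw):
    s,M=st()
    T=np.array([[np.cos(yaw),np.sin(yaw),0],[np.sin(yaw),-np.cos(yaw),0],[0,0,-1]])
    print("t",round(s["time_s"],2),"pos",s["position"].round(4),"F",s["wrist_force"].round(2),"g",round(s["grip_width"]*87,1),"q7",s["joint_positions"][6].round(2),"yaw",np.degrees(np.arctan2(M[1,0],M[0,0])).round(2))
    print("shift",(1000*M.T@(np.array(p)-s["position"])).round(1),"rot",R.from_matrix(M.T@T).as_rotvec().round(4))
def nest(n,dx,dy,z,yaw=YN):
    c=np.array(C[n])+dx*np.array([np.cos(YN),np.sin(YN)])+dy*np.array([-np.sin(YN),np.cos(YN)])
    to([c[0],c[1],z],yaw)
E
python3 -c "
from go import *
nest('R',-.015,-.030,.12)"
```

```text
t 0.1 pos [ 0.2538 -0.6248  0.1938] F [-1.02  1.11  0.03] g 87.0 q7 -0.08 yaw -67.89
shift [-583.2 -533.5   74.8] rot [-1.0000e-03  1.6000e-03 -1.2457e+00]
```

>>> {"fn": "servo_tool", "kwargs": {
  "motion": [
    [-583,-533,0,0,0,-1.2457,0],
    [-583,-533,0,0,0,-1.2457,0],
    [-583,-533,0,0,0,-1.2457,0],
    [-583,-533,0,0,0,-1.2457,0],
    [-583,-533,0,0,0,-1.2457,0],
    [-583,-533,0,0,0,-1.2457,0],
    [-583,-533,0,0,0,-1.2457,0],
    [-583,-533,0,0,0,-1.2457,0]
  ],
  "grip_force": 30
}}

```text
time_s: 0.77
position: [0.3698, -0.3107, 0.1946]
tool_rot: [3.129, -0.281, -0.001]
wrist_force: [1.9, -0.1, 1.3]
grip_width: 0.478
```

```bash
python3 -c "
from go import *
nest('R',-.015,-.030,.12)"
```

```text
t 0.77 pos [ 0.3698 -0.3107  0.1946] F [ 1.87 -0.11  1.33] g 41.6 q7 0.35 yaw -10.26
shift [  80.1 -448.5   74.5] rot [ 1.000e-04  4.000e-04 -2.398e-01]
```

>>> {"fn": "servo_tool", "kwargs": {
  "motion": [
    [80,-448,0,0,0,-0.24,0],
    [80,-448,0,0,0,-0.24,0],
    [80,-448,0,0,0,-0.24,0],
    [80,-448,0,0,0,-0.24,0],
    [80,-448,30,0,0,-0.24,0],
    [80,-448,70,0,0,-0.24,0],
    [80,-448,74,0,0,-0.24,0],
    [80,-448,74,0,0,-0.24,0]
  ]
}}

```text
time_s: 1.43
position: [0.4863, -0.0039, 0.1565]
tool_rot: [3.14, 0.086, 0.001]
wrist_force: [1.3, -1.0, 0.0]
grip_width: 0.011
```

```bash
python3 -c "
from go import *
nest('R',-.015,-.030,.08)"
```

```text
t 1.43 pos [ 0.4863 -0.0039  0.1565] F [ 1.31 -0.99  0.04] g 0.9 q7 -0.21 yaw 3.13
shift [  48.7 -117.8   76.4] rot [ 0.0006 -0.0004 -0.0061]
```

>>> {"fn": "servo_tool", "kwargs": {
  "motion": [
    [49,-118,50,0,0,-0.006,0],
    [49,-118,76,0,0,-0.006,0],
    [49,-118,76,0,0,-0.006,0],
    [49,-118,76,0,0,-0.006,0],
    [49,-118,76,0,0,-0.006,0],
    [49,-118,76,0,0,-0.006,0],
    [49,-118,76,0,0,-0.006,0]
  ]
}}

```text
time_s: 2.02
position: [0.5284, 0.114, 0.0808]
tool_rot: [3.139, 0.095, -0.001]
wrist_force: [0.4, -0.5, 1.0]
grip_width: 0.005
```

```bash
python3 -c "
from go import *
nest('R',-.015,-.030,.051)
f=grab_frame('scene');cv2.imwrite('pics/s1.png',cv2.resize(f['image'][150:320,110:290],None,fx=4,fy=4))"
```

```text
t 2.02 pos [0.5284 0.114  0.0808] F [ 0.4  -0.49  1.01] g 0.4 q7 -0.54 yaw 3.46
shift [ 0.3 -2.3 29.8] rot [ 0.0009  0.0005 -0.0004]
```

View pics/s1.png

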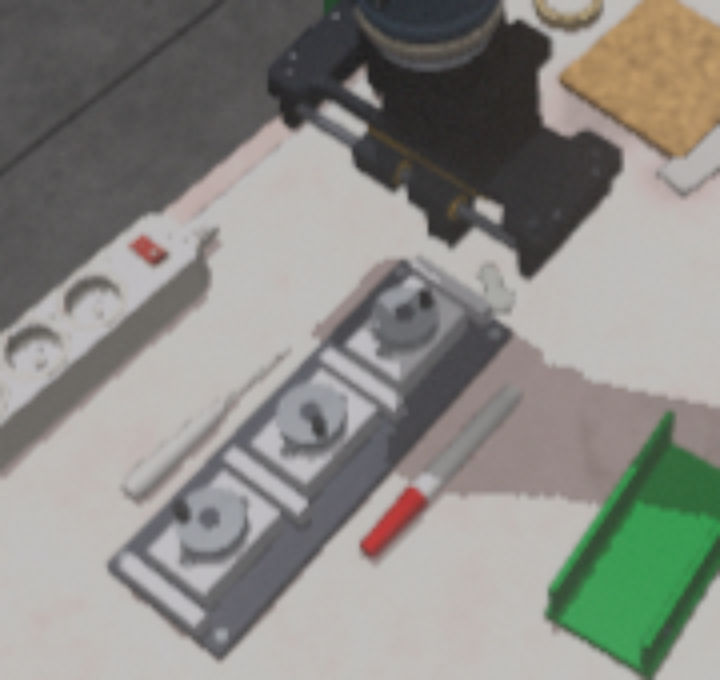

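```bash
python3 -c "
from go import *
f=np.load('scene0.npz')
for p in [(.5284,.114,.0808),(.5417,.1472,.046)]: print((proj(f,p)-[110,150])*4)"
```

```text
[454.18408246 254.16111235]
[403.82268694 309.29099743]
```

>>> {"fn": "servo_tool", "kwargs": {
  "motion": [
    [0,0,30,0,0,0,0],
    [0,0,30,0,0,0,0],
    [0,-8,30,0,0,0,0],
    [0,-17,30,0,0,0,0],
    [0,-26,30,0,0,0,0],
    [0,-34,30,0,0,0,0],
    [0,-34,10,0,0,0,0],
    [0,-34,0,0,0,0,0]
  ]
}}

```text
time_s: 2.73
position: [0.5269, 0.1512, 0.0828]
tool_rot: [-3.139, -0.1, -0.003]
wrist_force: [1.3, -0.1, 1.5]
grip_width: 0.007
```

```bash
python3 -c "
from go import *
nest('M',-.036,.013,.080)
f=grab_frame('scene');cv2.imwrite('pics/s2.png',cv2.resize(f['image'][150:320,110:290],None,fx=4,fy=4))"
```

```text
t 2.73 pos [0.5269 0.1512 0.0828] F [ 1.35 -0.14  1.53] g 0.6 q7 -0.61 yaw 3.64
shift [-20.6 -91.2   2.8] rot [-0.0012 -0.0021  0.0027]
```

View pics/s2.png

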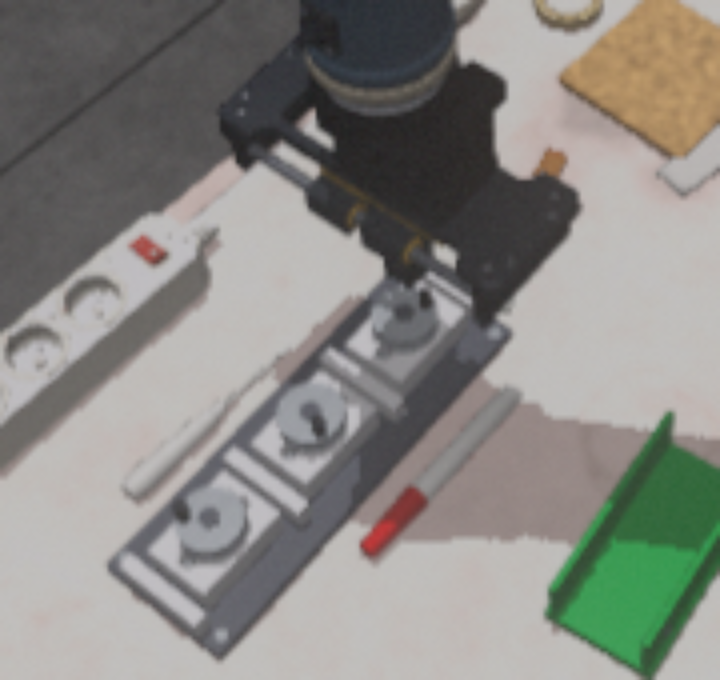

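```bash
python3 -c "
from go import *
for k in range(1):
  f=grab_frame('scene');cv2.imwrite('pics/s3.png',cv2.resize(f['image'][205:260,180:240],None,fx=10,fy=10,interpolation=cv2.INTER_CUBIC))
print(ray(f,110+425/4,150+298/4,.055), (proj(f,arm.get_state()['position'])-[110,150])*4)
f=np.load('scene0.npz');cv2.imwrite('pics/s3b.png',cv2.resize(f['image'][205:260,180:240],None,fx=10,fy=10,interpolation=cv2.INTER_CUBIC))
"
```

```text
[0.53309136 0.13683132 0.055     ] [412.08796892 291.66432925]
```

View pics/s3.png

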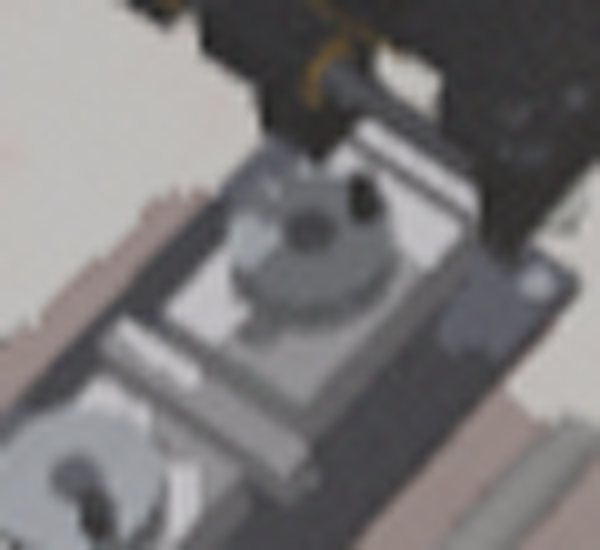

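View pics/s3b.png

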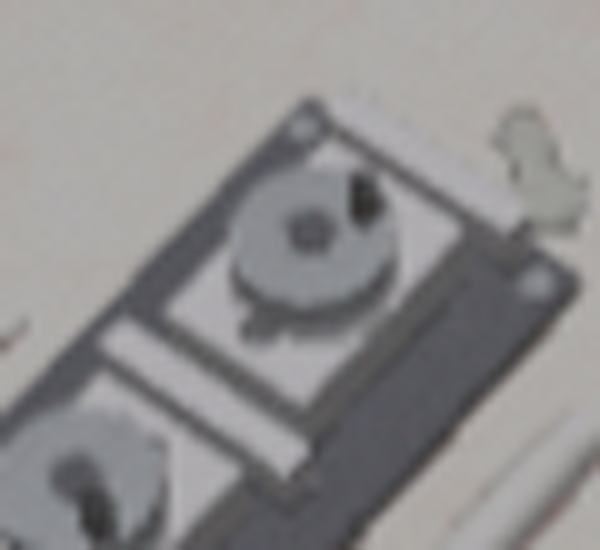

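>>> {"fn": "servo_tool", "kwargs": {
  "motion": [
    [0,36,0,0,0,0,0],
    [0,36,10,0,0,0,0],
    [0,36,31,0,0,0,0],
    [0,36,31,0,0,0,0],
    [0,36,31,0,0,0,0]
  ]
}}

```text
time_s: 3.25
position: [0.5276, 0.1124, 0.0489]
tool_rot: [3.139, 0.095, -0.004]
wrist_force: [0.7, 0.0, -0.0]
grip_width: 0.007
```

```bash
python3 -c "
from go import *
nest('R',-.013,-.002,.050)
f=grab_frame('scene');cv2.imwrite('pics/s4.png',cv2.resize(f['image'][195:260,180:250],None,fx=8,fy=8,interpolation=cv2.INTER_CUBIC))"
```

```text
t 3.25 pos [0.5276 0.1124 0.0489] F [ 0.68  0.01 -0.05] g 0.6 q7 -0.57 yaw 3.47
shift [  3.1 -31.9  -1.1] rot [ 0.0006  0.0028 -0.0001]
```

View pics/s4.png

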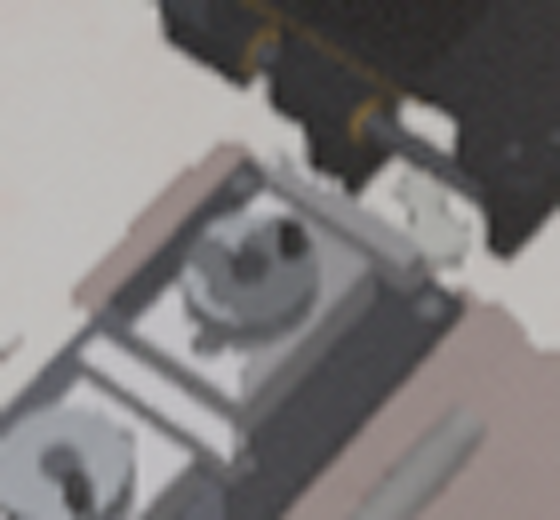

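>>> {"fn": "servo_tool", "kwargs": {
  "motion": [
    [3,-8,0,0,0,0,0],
    [3,-16,0,0,0,0,0],
    [3,-22,0,0,0,0,0],
    [3,-22,0,0,0,0,0]
  ]
}}

```text
time_s: 3.63
position: [0.5304, 0.1381, 0.0506]
tool_rot: [-3.138, -0.101, -0.002]
wrist_force: [-0.0, 0.2, -0.3]
grip_width: 0.007
```

```bash
python3 -c "
from go import *
nest('R',-.013,-.002,.050)
f=grab_frame('scene');cv2.imwrite('pics/s5.png',cv2.resize(f['image'][195:260,180:250],None,fx=8,fy=8,interpolation=cv2.INTER_CUBIC))"
```

```text
t 3.63 pos [0.5304 0.1381 0.0506] F [-0.    0.2  -0.35] g 0.6 q7 -0.61 yaw 3.69
shift [-1.1 -6.4  0.6] rot [-0.0016 -0.0015  0.0037]
```

View pics/s5.png

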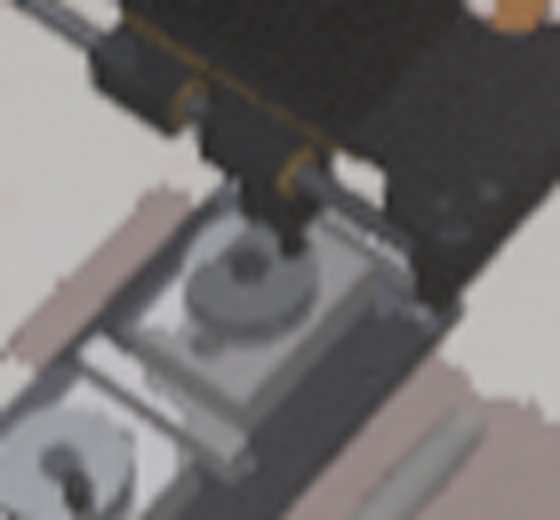

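```bash
python3 -c "
from go import *
f=grab_frame('scene');s=arm.get_state()['position']
P=lambda p:((proj(f,p)-[180,195])*8).round(0)
print(P(s),P(s+[0.015,0,0]),P(s-[0.015,0,0]),P(s+[0,0.0095,0]),P([.5417,.1472,.046]))
t=grab_frame('top');cv2.imwrite('pics/t5.png',cv2.resize(t['image'][165:225,115:230],None,fx=6,fy=6,interpolation=cv2.INTER_CUBIC))
Pc=cloud(f)
for v in range(212,232,2): print(v,[tuple(Pc[v,u].round(3)) for u in range(206,224,3)])
"
```

```text
[300. 248.] [264. 221.] [337. 275.] [278. 268.] [248. 259.]
212 [(np.float64(0.517), np.float64(0.175), np.float64(0.167)), (np.float64(0.51), np.float64(0.173), np.float64(0.172)), (np.float64(0.506), np.float64(0.168), np.float64(0.171)), (np.float64(0.5), np.float64(0.165), np.float64(0.172)), (np.float64(0.495), np.float64(0.16), np.float64(0.172)), (np.float64(0.485), np.float64(0.161), np.float64(0.183))]
214 [(np.float64(0.517), np.float64(0.176), np.float64(0.161)), (np.float64(0.507), np.float64(0.176), np.float64(0.171)), (np.float64(0.501), np.float64(0.173), np.float64(0.173)), (np.float64(0.497), np.float64(0.168), np.float64(0.172)), (np.float64(0.493), np.float64(0.163), np.float64(0.17)), (np.float64(0.495), np.float64(0.153), np.float64(0.156))]
216 [(np.float64(0.597), np.float64(0.113), np.float64(0.001)), (np.float64(0.508), np.float64(0.176), np.float64(0.162)), (np.float64(0.501), np.float64(0.174), np.float64(0.167)), (np.float64(0.494), np.float64(0.172), np.float64(0.171)), (np.float64(0.492), np.float64(0.165), np.float64(0.165)), (np.float64(0.522), np.floa
[... 1829 characters left out ...]
64(0.55), np.float64(0.156), np.float64(0.045)), (np.float64(0.542), np.float64(0.153), np.float64(0.05)), (np.float64(0.537), np.float64(0.148), np.float64(0.049)), (np.float64(0.533), np.float64(0.142), np.float64(0.047)), (np.float64(0.528), np.float64(0.137), np.float64(0.045)), (np.float64(0.531), np.float64(0.125), np.float64(0.027))]
230 [(np.float64(0.545), np.float64(0.161), np.float64(0.048)), (np.float64(0.539), np.float64(0.156), np.float64(0.047)), (np.float64(0.535), np.float64(0.15), np.float64(0.044)), (np.float64(0.529), np.float64(0.147), np.float64(0.047)), (np.float64(0.524), np.float64(0.141), np.float64(0.044)), (np.float64(0.525), np.float64(0.131), np.float64(0.031))]
```

View pics/t5.png

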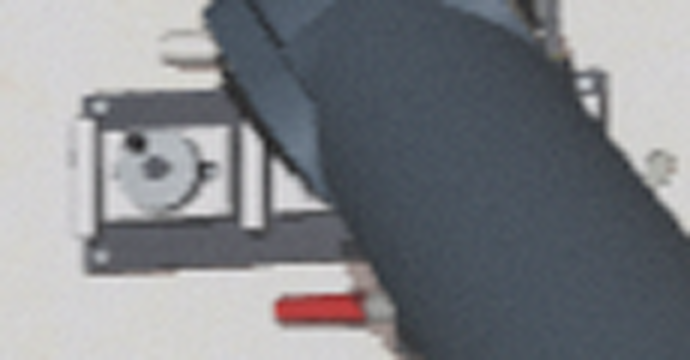

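>>> {"fn": "servo_tool", "kwargs": {
  "motion": [
    [0,12,0,0,0,0,0],
    [0,24,0,0,0,0,0],
    [0,24,0,0,0,0,0],
    [0,24,0,0,0,0,0]
  ]
}}

```text
time_s: 4.12
position: [0.532, 0.1089, 0.0497]
tool_rot: [3.139, 0.09, -0.0]
wrist_force: [0.0, 0.4, 0.1]
grip_width: 0.002
```

```bash
python3 -c "
from go import *
f=grab_frame('scene');s=arm.get_state()['position'];print(s)
im=cv2.resize(f['image'][190:250,190:260],None,fx=10,fy=10,interpolation=cv2.INTER_NEAREST)
for d,c in [((0,0,0),(0,0,255)),((0,.0095,0),(0,255,0)),((.0,.0095,.02),(255,0,0)),((0,.0095,.04),(255,0,255))]:
  q=(proj(f,s+np.array(d))-[190,190]+.5)*10;cv2.circle(im,tuple(int(x) for x in q),4,c,-1)
cv2.imwrite('pics/s6.png',im)
Pc=cloud(f)
m=(abs(Pc[...,0]-s[0])<.03)&(abs(Pc[...,1]-s[1]-.0095)<.006)&(Pc[...,2]>.045)&(Pc[...,2]<.13)
vs,us=np.where(m)
for v in np.unique(vs): 
  k=us[vs==v];print(v,k.min(),k.max(),Pc[v,int(np.median(k))].round(3))
"
```

```text
[0.53190694 0.11004061 0.04981906]
210 218 218 [0.537 0.122 0.097]
211 218 225 [0.535 0.121 0.093]
212 218 225 [0.534 0.119 0.088]
213 218 225 [0.531 0.12  0.087]
214 219 225 [0.528 0.12  0.086]
215 221 225 [0.522 0.122 0.089]
216 222 225 [0.523 0.122 0.084]
217 223 224 [0.524 0.121 0.079]
```

View pics/s6.png

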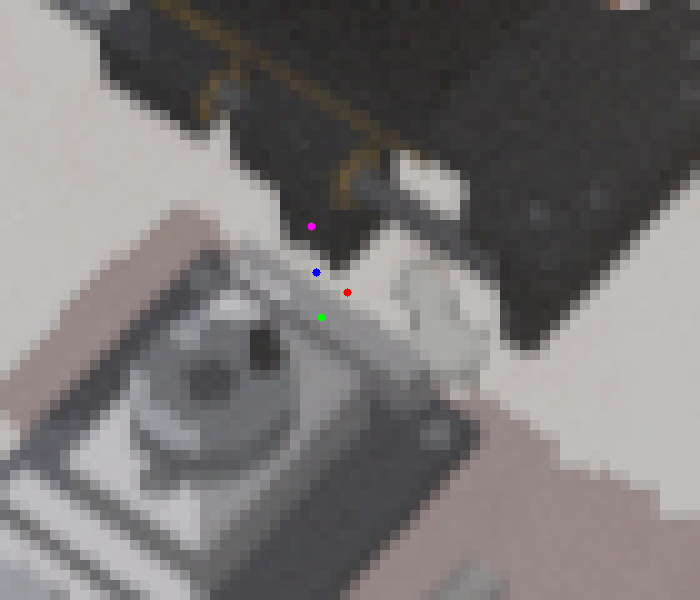

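>>> {"fn": "servo_tool", "kwargs": {
  "motion": [
    [0,0,9,0,0,0,0],
    [0,0,17,0,0,0,0],
    [0,0,17,0,0,0,0],
    [0,0,17,0,0,0,0]
  ]
}}

```text
time_s: 4.5
position: [0.5309, 0.1113, 0.0319]
tool_rot: [3.14, 0.097, -0.003]
wrist_force: [0.2, 0.5, -0.0]
grip_width: 0.006
```

```bash
cat > sn.py <<'E'
from go import *
def snap(name,u0=190,u1=260,v0=190,v1=250,k=10,cam='scene',marks=True):
    f=grab_frame(cam);s=arm.get_state()['position']
    im=cv2.resize(f['image'][v0:v1,u0:u1],None,fx=k,fy=k,interpolation=cv2.INTER_CUBIC)
    if marks:
      for d,c in [((0,0,0),(0,0,255)),((0,.0095,0),(0,255,0)),((.0,.0095,.02),(255,0,0))]:
        q=(proj(f,s+np.array(d))-[u0,v0]+.5)*k;cv2.circle(im,tuple(int(x) for x in q),3,c,-1)
    cv2.imwrite('pics/'+name,im);return f
E
python3 -c "
from sn import *
f=snap('s7.png');s=arm.get_state();print(s['position'],s['wrist_force'])
Pc=cloud(f);s=s['position']
m=(abs(Pc[...,0]-s[0])<.03)&(abs(Pc[...,1]-s[1]-.0095)<.006)&(Pc[...,2]>.035)&(Pc[...,2]<.13)
vs,us=np.where(m)
for v in np.unique(vs): 
  k=us[vs==v];print(v,k.min(),k.max(),Pc[v,int(np.median(k))].round(3))
"
```

```text
[0.53138417 0.11148634 0.03232733] [0.09104784 0.12010085 0.3002854 ]
215 218 218 [0.537 0.124 0.077]
216 218 219 [0.537 0.125 0.074]
217 218 225 [0.532 0.123 0.073]
218 218 225 [0.529 0.123 0.072]
219 219 225 [0.528 0.121 0.065]
220 221 226 [0.522 0.123 0.07 ]
221 214 225 [0.522 0.124 0.067]
222 223 224 [0.524 0.123 0.058]
```

View pics/s7.png

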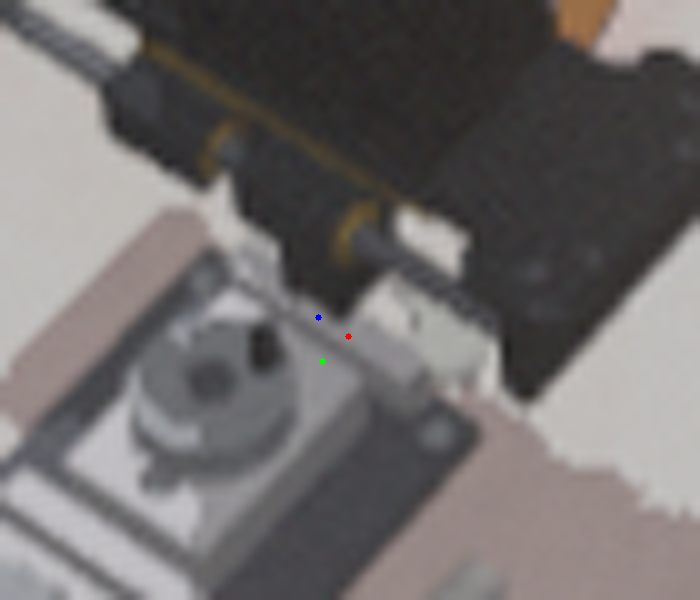

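>>> {"fn": "servo_tool", "kwargs": {
  "motion": [
    [0,0,4,0,0,0,0],
    [0,0,4,0,0,0,0],
    [0,-8,4,0,0,0,0],
    [0,-17,4,0,0,0,0],
    [0,-26,4,0,0,0,0],
    [0,-34,4,0,0,0,0],
    [0,-34,4,0,0,0,0]
  ]
}}

```text
time_s: 5.13
position: [0.5298, 0.1487, 0.0294]
tool_rot: [-3.137, -0.102, -0.003]
wrist_force: [0.3, 0.0, 0.0]
grip_width: 0.005
```

```bash
python3 -c "
from sn import *
f=snap('s8.png',marks=False);s=arm.get_state();print(s['position'],s['wrist_force'])
f=snap('s9.png',marks=False)
"
```

```text
[0.52976936 0.1473694  0.02921798] [ 1.05361276  0.10879576 -0.43877637]
```

View pics/s8.png

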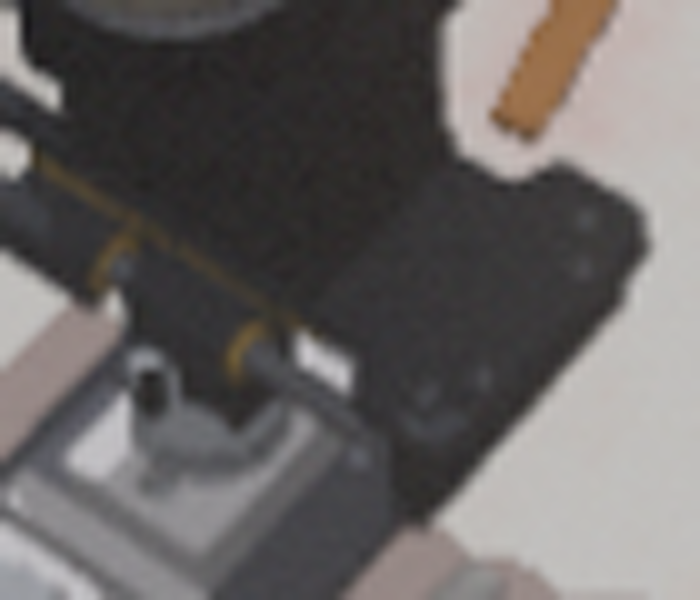

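View pics/s9.png

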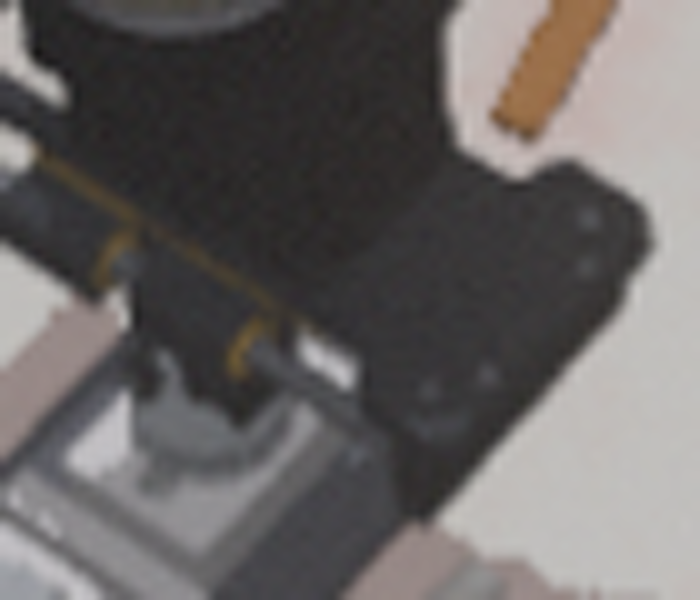

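```bash
python3 -c "
from sn import *
nest('M',-.036,.013,.060)
"
```

```text
t 5.23 pos [0.5298 0.1463 0.0291] F [ 0.01 -1.15 -0.25] g 0.3 q7 -0.65 yaw 3.59
shift [-23.2 -96.3 -30.9] rot [-0.0005 -0.0006  0.002 ]
```

>>> {"fn": "servo_tool", "kwargs": {
  "motion": [
    [0,0,-31,0,0,0.002,0],
    [-23,-40,-31,0,0,0.002,0],
    [-23,-80,-31,0,0,0.002,0],
    [-23,-96,-31,0,0,0.002,0],
    [-23,-96,-15,0,0,0.002,0],
    [-23,-96,1,0,0,0.002,0],
    [-23,-96,1,0,0,0.002,0],
    [-23,-96,1,0,0,0.002,0]
  ]
}}

```text
time_s: 5.9
position: [0.5005, 0.2388, 0.0273]
tool_rot: [3.139, 0.092, -0.003]
wrist_force: [0.2, -0.0, -0.2]
grip_width: 0.006
```

```bash
python3 -c "
from sn import *
nest('M',-.007,.013,.028)
f=snap('s10.png',130,240,180,275,6,marks=False)
"
```

```text
t 5.9 pos [0.5005 0.2388 0.0273] F [ 0.17 -0.04 -0.24] g 0.6 q7 -0.84 yaw 3.36
shift [29.2 -2.1 -0.7] rot [ 0.0009  0.0016 -0.0022]
```

View pics/s10.png

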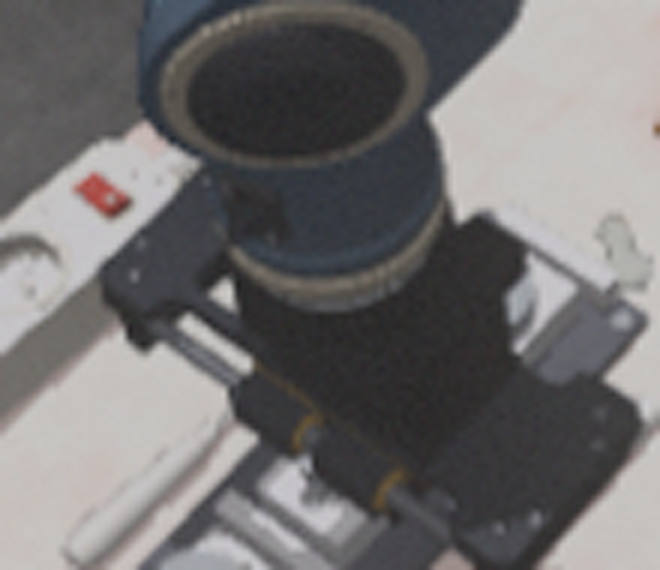

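>>> {"fn": "servo_tool", "kwargs": {
  "motion": [
    [8,-2,0,0,0,0,0],
    [16,-2,0,0,0,0,0],
    [24,-2,0,0,0,0,0],
    [31,-2,0,0,0,0,0],
    [31,-2,0,0,0,0,0],
    [31,-2,-20,0,0,0,0],
    [31,-2,-60,0,0,0,0],
    [31,-2,-100,0,0,0,0]
  ]
}}

```text
time_s: 6.62
position: [0.5317, 0.2421, 0.1282]
tool_rot: [3.139, 0.091, -0.003]
wrist_force: [1.3, 0.8, 0.7]
grip_width: 0.006
```

```bash
python3 -c "
from sn import *
nest('L',.036,.013,.060)
f=snap('s11.png',130,240,180,275,6,marks=False)
f=snap('t11.png',115,230,165,225,6,cam='top',marks=False)
"
```

```text
t 6.62 pos [0.5317 0.2421 0.1282] F [1.33 0.84 0.66] g 0.5 q7 -0.73 yaw 3.32
shift [ 40.6 -85.1  68.1] rot [ 0.0011  0.0022 -0.0028]
```

View pics/s11.png

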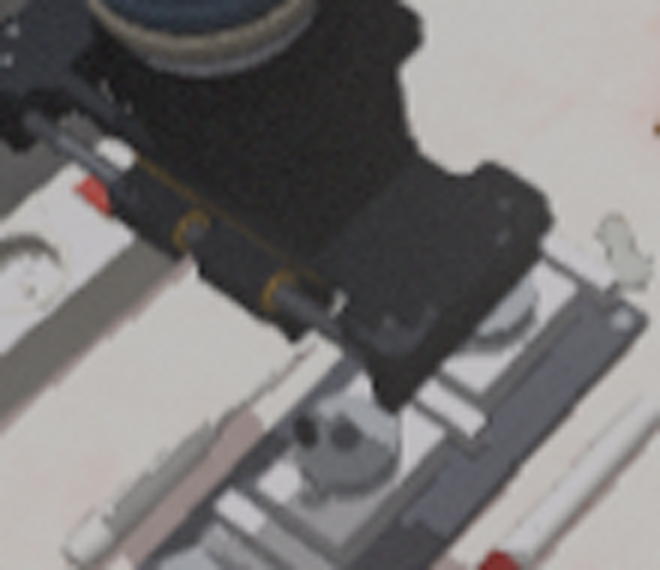

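View pics/t11.png

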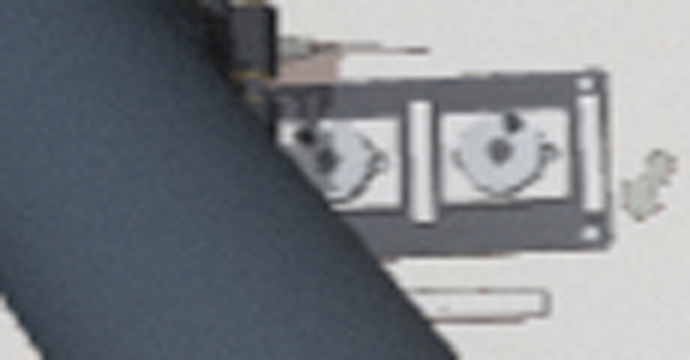

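>>> {"fn": "servo_tool", "kwargs": {
  "motion": [
    [20,-42,0,0,0,-0.003,0],
    [40,-85,20,0,0,-0.003,0],
    [40,-85,50,0,0,-0.003,0],
    [40,-85,80,0,0,-0.003,0],
    [40,-85,100,0,0,-0.003,0],
    [40,-85,100,0,0,-0.003,0],
    [40,-85,100,0,0,-0.003,0]
  ]
}}

```text
time_s: 7.3
position: [0.5668, 0.3297, 0.0271]
tool_rot: [3.139, 0.096, -0.002]
wrist_force: [0.1, 0.1, 0.3]
grip_width: 0.005
```

```bash
python3 -c "
from sn import *
nest('L',.0065,.013,.028)
f=snap('s12.png',130,240,180,315,5,marks=False)
f=snap('t12.png',115,230,165,225,6,cam='top',marks=False)
"
```

```text
t 7.3 pos [0.5668 0.3297 0.0271] F [0.06 0.15 0.31] g 0.4 q7 -0.89 yaw 3.51
shift [-29.2   0.5  -0.8] rot [0.0011 0.0011 0.0005]
```

View pics/s12.png

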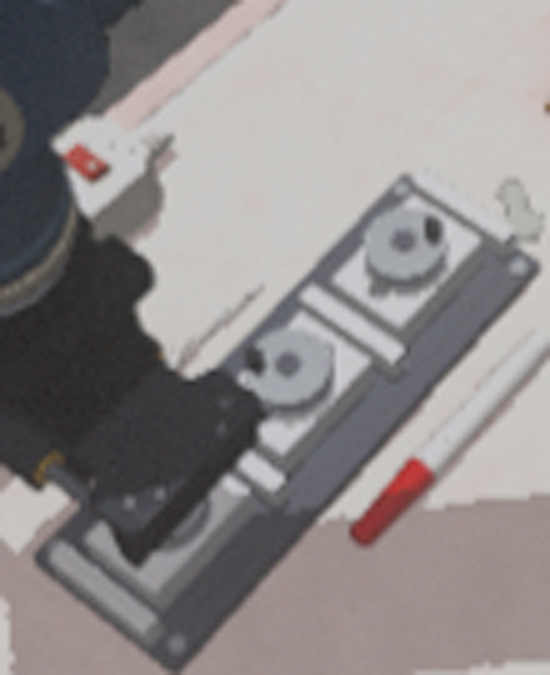

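View pics/t12.png

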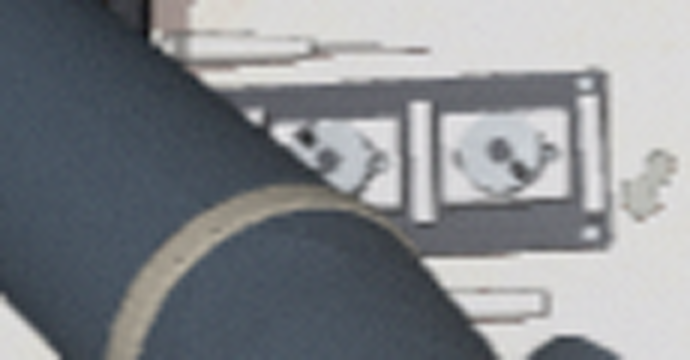

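>>> {"fn": "servo_tool", "kwargs": {
  "motion": [
    [-8,0,0,0,0,0,0],
    [-16,0,0,0,0,0,0],
    [-24,0,0,0,0,0,0],
    [-31,0,0,0,0,0,0],
    [-31,0,0,0,0,0,0],
    [-31,0,-20,0,0,0,0],
    [-31,0,-60,0,0,0,0],
    [-31,0,-80,0,0,0,0]
  ]
}}

```text
time_s: 8.07
position: [0.5358, 0.3291, 0.1105]
tool_rot: [-3.139, -0.098, -0.002]
wrist_force: [0.6, 0.7, 0.6]
grip_width: 0.01
```

```bash
python3 -c "
from sn import *
f=snap('s13.png',130,240,200,315,6,marks=False)
f=snap('s13b.png',130,240,200,315,6,marks=False)
"
```

```text
(no output)
```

View pics/s13.png

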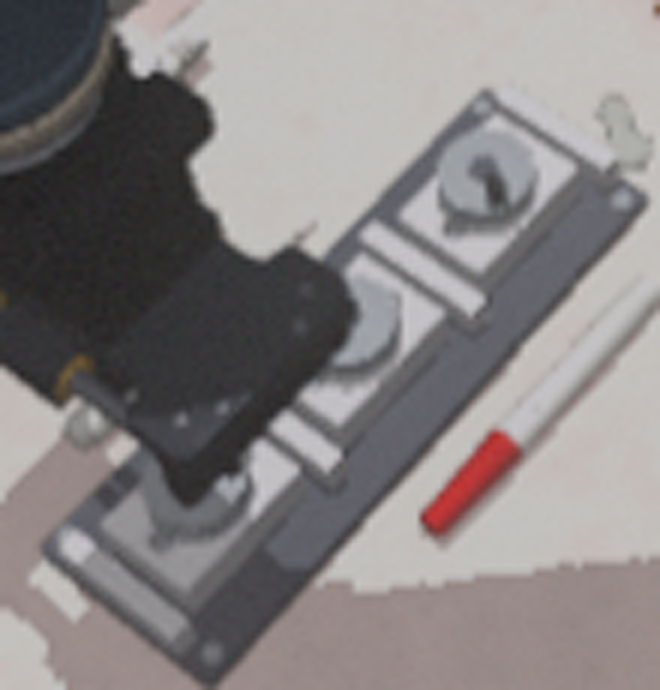

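View pics/s13b.png

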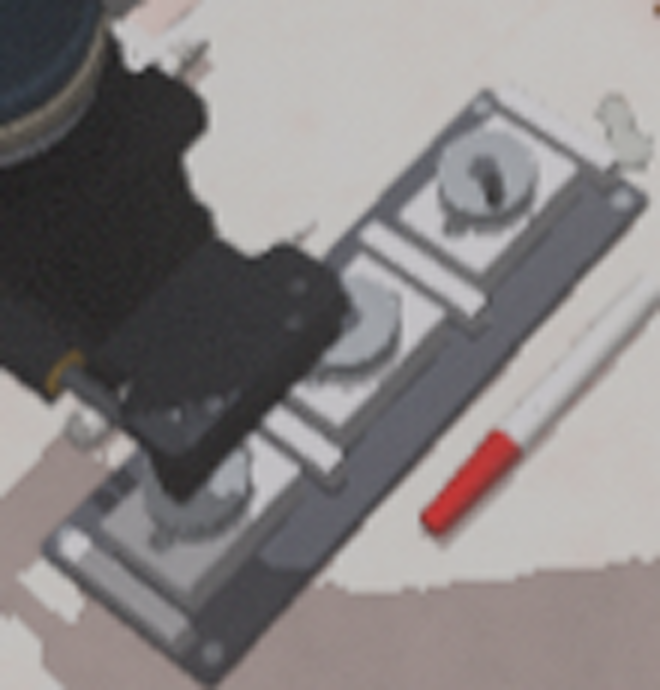

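```bash
python3 -c "
from sn import *
nest('M',0,0,.075)
"
```

```text
t 8.17 pos [0.5373 0.3303 0.112 ] F [0.52 0.7  0.52] g 0.4 q7 -0.87 yaw 3.55
shift [ -6.4 100.1  36.6] rot [-0.003  -0.0061  0.0013]
```

>>> {"fn": "servo_tool", "kwargs": {
  "motion": [
    [-6,40,0,-0.003,-0.006,0,64],
    [-6,80,0,-0.003,-0.006,0,64],
    [-6,100,20,-0.003,-0.006,0,64],
    [-6,100,36,-0.003,-0.006,0,64],
    [-6,100,36,-0.003,-0.006,0,64],
    [-6,100,36,-0.003,-0.006,0,64],
    [-6,100,36,-0.003,-0.006,0,64]
  ]
}}

```text
time_s: 8.75
position: [0.5355, 0.2298, 0.0721]
tool_rot: [3.138, 0.1, -0.01]
wrist_force: [0.7, -0.1, 0.5]
grip_width: 0.451
```

```bash
python3 -c "
from sn import *
nest('M',0,0,.050)
f=snap('s14.png',140,240,180,275,7)
t=snap('t14.png',115,230,165,225,6,cam='top',marks=False)
"
```

```text
t 8.75 pos [0.5355 0.2298 0.0721] F [ 0.7  -0.13  0.51] g 39.2 q7 -0.75 yaw 3.65
shift [ 2.  -0.2 22.1] rot [0.0021 0.0062 0.0031]
```

View pics/s14.png

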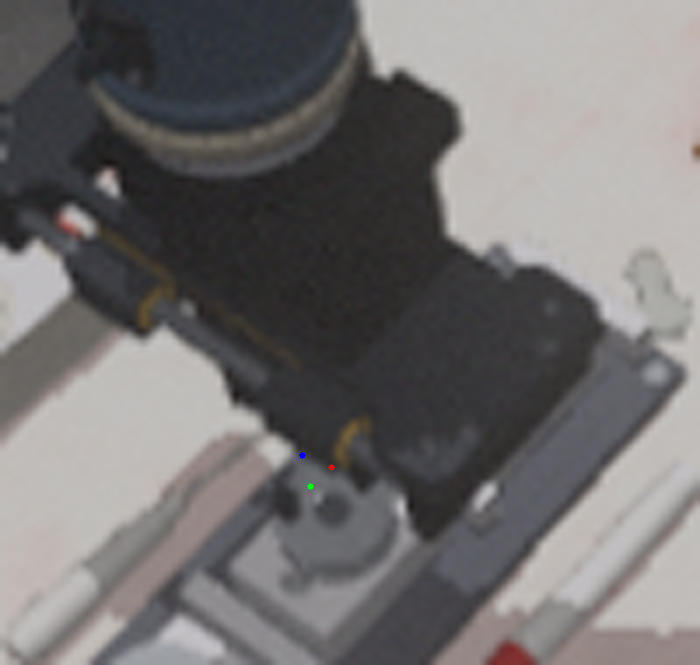

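View pics/t14.png

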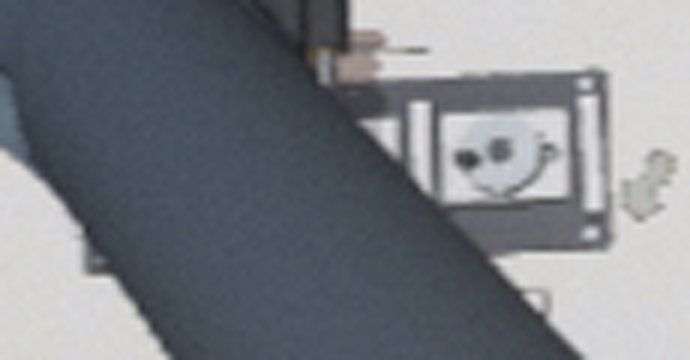

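>>> {"fn": "servo_tool", "kwargs": {
  "motion": [
    [2,0,0,0.002,0.006,0.003,64],
    [2,0,0,0.002,0.006,0.003,64],
    [2,0,0,0.002,0.006,0.003,64],
    [2,0,0,0.002,0.006,0.003,64],
    [2,0,0,0.002,0.006,0.003,64]
  ]
}}

```text
time_s: 9.27
position: [0.5379, 0.2286, 0.072]
tool_rot: [3.139, 0.093, 0.0]
wrist_force: [0.4, 1.0, 0.2]
grip_width: 0.73
```

```bash
python3 -c "
from sn import *
nest('M',0,0,.050)
f=snap('s15.png',140,240,180,275,7)
Pc=cloud(f);s=arm.get_state()['position'];z=Pc[...,2]
m=(z>.066)&(z<.16)&(abs(Pc[...,0]-s[0])<.09)&(abs(Pc[...,1]-s[1])<.03)
for a in np.arange(.066,.16,.008):
  k=m&(z>=a)&(z<a+.008);q=Pc[k]
  h=np.histogram(q[:,0]-s[0],bins=np.arange(-.09,.091,.01))[0];print(round(a,3),h,np.median(q[:,1]-s[1]).round(3) if len(q) else '')
"
```

```text
t 9.27 pos [0.5379 0.2286 0.072 ] F [0.38 1.03 0.21] g 63.5 q7 -0.75 yaw 3.39
shift [-0.6 -1.5 22. ] rot [ 0.0011 -0.0002 -0.0016]
0.066 [0 0 0 0 0 0 0 0 0 0 0 0 0 0 0 0 0 0] 
0.074 [0 0 0 0 0 0 0 0 0 0 0 0 0 0 0 0 0 0] 
0.082 [0 0 0 0 0 0 0 0 0 0 0 0 0 0 0 0 0 0] 
0.09 [0 0 0 0 0 0 0 0 0 0 0 0 0 0 0 0 0 0] 
0.098 [ 0  0  0  0  4  2  0  0  0  0  0  1 10  0  0  0  0  0] 0.009
0.106 [ 0  0  0  0  3  1  0  0  0  0  0  0 14  0  0  0  0  0] 0.01
0.114 [0 0 0 0 2 0 0 0 0 0 0 0 8 0 0 0 0 0] 0.01
0.122 [0 0 0 0 0 0 0 0 0 0 0 1 4 0 0 0 0 0] 0.004
0.13 [0 0 0 0 0 0 0 0 0 0 0 0 3 0 0 0 0 0] 0.008
0.138 [0 0 0 0 0 0 0 0 0 0 0 2 3 0 0 0 0 0] 0.009
0.146 [ 0  0  0  0  0  0  0  0  0  0  0  1 11  2  0  0  0  0] 0.013
0.154 [0 0 0 0 0 0 0 0 0 0 0 0 4 0 0 0 0 0] 0.014
```

View pics/s15.png

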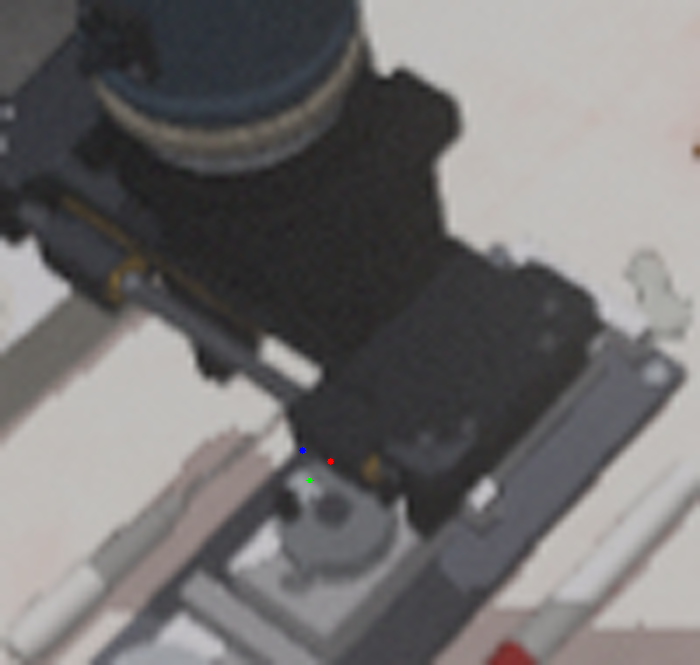

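```bash
python3 -c "
from sn import *
f=grab_frame('scene');s=arm.get_state()['position']
for px in [(140+215/7,180+380/7),(140+200/7,180+372/7),(140+238/7,180+375/7)]:
  for z in (.075,.085,.09,.095,.10,.105): print(px,z,((ray(f,px[0]-.5,px[1]-.5,z)-s)*1000).round(1))
"
```

```text
(170.71428571428572, 234.28571428571428) 0.075 [49.7  4.1  3.1]
(170.71428571428572, 234.28571428571428) 0.085 [44.1  7.3 13.1]
(170.71428571428572, 234.28571428571428) 0.09 [41.4  8.9 18.1]
(170.71428571428572, 234.28571428571428) 0.095 [38.6 10.5 23.1]
(170.71428571428572, 234.28571428571428) 0.1 [35.8 12.1 28.1]
(170.71428571428572, 234.28571428571428) 0.105 [33.1 13.7 33.1]
(168.57142857142858, 233.14285714285714) 0.075 [55.7  5.2  3.1]
(168.57142857142858, 233.14285714285714) 0.085 [50.1  8.4 13.1]
(168.57142857142858, 233.14285714285714) 0.09 [47.3 10.  18.1]
(168.57142857142858, 233.14285714285714) 0.095 [44.5 11.6 23.1]
(168.57142857142858, 233.14285714285714) 0.1 [41.7 13.2 28.1]
(168.57142857142858, 233.14285714285714) 0.105 [38.9 14.8 33.1]
(174.0, 233.57142857142856) 0.075 [45.2 -2.2  3.1]
(174.0, 233.57142857142856) 0.085 [39.8  1.1 13.1]
(174.0, 233.57142857142856) 0.09 [37.   2.8 18.1]
(174.0, 233.57142857142856) 0.095 [34.3  4.4 23.1]
(174.0, 233.57142857142856) 0.1 [31.5  6.  28.1]
(174.0, 233.57142857142856) 0.105 [28.8  7.7 33.1]
```

```bash
python3 -c "
from sn import *
f=grab_frame('scene');s=arm.get_state()['position'];P=cloud(f)
for z in (.10,.11,.12,.13,.14,.15): print(z,((ray(f,198.5,255.5,z)-s)*1000).round(1))
for v in range(240,256,3): print(v,[((P[v,u]-s)*1000).round(0).tolist() for u in range(192,208,4)])
"
```

```text
0.1 [-51.4  10.3  28.1]
0.11 [-55.9  13.6  38.1]
0.12 [-60.4  16.8  48.1]
0.13 [-65.   20.   58.1]
0.14 [-69.5  23.3  68.1]
0.15 [-74.   26.5  78.1]
240 [[-60.0, 25.0, 123.0], [-76.0, 26.0, 142.0], [-82.0, 21.0, 143.0], [-87.0, 16.0, 140.0]]
243 [[-64.0, 29.0, 122.0], [-445.0, 291.0, 896.0], [-86.0, 26.0, 141.0], [-92.0, 21.0, 143.0]]
246 [[-67.0, 33.0, 118.0], [-84.0, 35.0, 139.0], [-91.0, 31.0, 143.0], [-97.0, 26.0, 142.0]]
249 [[-68.0, 35.0, 110.0], [-76.0, 31.0, 114.0], [-92.0, 33.0, 136.0], [-97.0, 27.0, 134.0]]
252 [[-9.0, -4.0, -25.0], [-41.0, 8.0, 28.0], [-89.0, 32.0, 119.0], [-88.0, 22.0, 104.0]]
255 [[-15.0, 2.0, -25.0], [-18.0, -7.0, -33.0], [-90.0, 34.0, 109.0], [-23.0, -26.0, -54.0]]
```

>>> {"fn": "servo_tool", "kwargs": {
  "motion": [
    [-1,-1,15,0,0,0,64],
    [-1,-1,30,0,0,0,64],
    [-1,-1,45,0,0,0,64],
    [-1,-1,58,0,0,0,64],
    [-1,-1,58,0,0,0,64],
    [-1,-1,58,0,0,0,64]
  ]
}}

```text
time_s: 9.92
position: [0.5364, 0.2293, 0.0133]
tool_rot: [3.139, 0.093, -0.002]
wrist_force: [-0.5, 0.4, 0.4]
grip_width: 0.74
```

```bash
python3 -c "
from sn import *
nest('M',0,0,.0)
f=snap('s16.png',140,240,180,275,7)
"
```

```text
t 9.92 pos [0.5364 0.2293 0.0133] F [-0.48  0.39  0.39] g 64.4 q7 -0.8 yaw 3.39
shift [ 0.9 -0.8 13.3] rot [ 0.0014  0.0014 -0.0017]
```

View pics/s16.png

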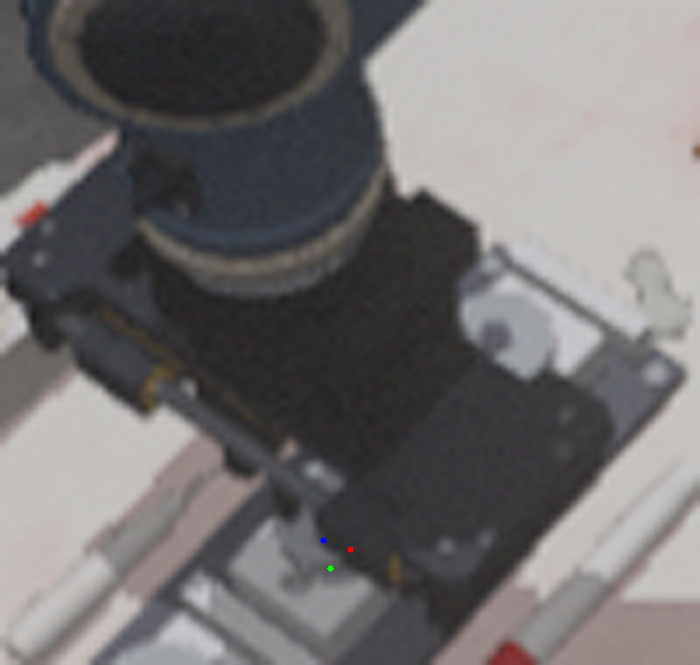

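>>> {"fn": "servo_tool", "kwargs": {
  "motion": [
    [0,-1,5,0,0,0,64],
    [0,-1,10,0,0,0,64],
    [0,-1,14,0,0,0,64],
    [0,-1,14,0,0,0,64]
  ]
}}

```text
time_s: 10.3
position: [0.5363, 0.23, -0.0009]
tool_rot: [3.139, 0.093, -0.002]
wrist_force: [-0.5, -0.2, 0.6]
grip_width: 0.735
```

```bash
python3 -c "
from sn import *
nest('M',0,0,-.010)
f=snap('s17.png',140,240,180,275,7)
"
```

```text
t 10.3 pos [ 0.5363  0.23   -0.0009] F [-0.52 -0.19  0.64] g 63.9 q7 -0.82 yaw 3.38
shift [ 1.  -0.   9.1] rot [ 0.0017  0.001  -0.0017]
```

View pics/s17.png

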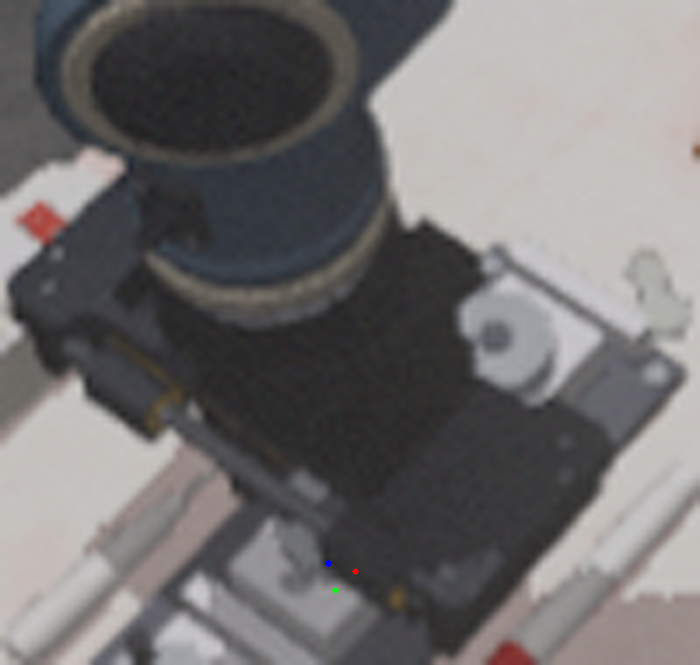

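>>> {"fn": "servo_tool", "kwargs": {
  "motion": [
    [1,0,3,0,0,0,64],
    [1,0,5,0,0,0,64],
    [1,0,5,0,0,0,64]
  ]
}}

```text
time_s: 10.6
position: [0.5377, 0.2303, -0.0055]
tool_rot: [3.139, 0.093, -0.001]
wrist_force: [0.4, 0.4, -0.3]
grip_width: 0.737
```

>>> {"fn": "servo_tool", "kwargs": {
  "motion": [
    [0,0,2,0,0,0,64],
    [0,0,3,0,0,0,64],
    [0,0,3,0,0,0,64]
  ]
}}

```text
time_s: 10.85
position: [0.5377, 0.2304, -0.0084]
tool_rot: [3.139, 0.093, -0.0]
wrist_force: [-0.2, -0.1, 0.1]
grip_width: 0.736
```

>>> {"fn": "servo_tool", "kwargs": {
  "motion": [
    [0,0,1,0,0,0,64],
    [0,0,2,0,0,0,64],
    [0,0,2,0,0,0,64]
  ]
}}

```text
time_s: 11.1
position: [0.5377, 0.2304, -0.0103]
tool_rot: [3.139, 0.093, -0.0]
wrist_force: [-0.7, -0.1, -1.3]
grip_width: 0.739
```

>>> {"fn": "servo_tool", "kwargs": {
  "motion": [
    [0,0,0,0,0,0,42],
    [0,0,0,0,0,0,38],
    [0,0,0,0,0,0,38],
    [0,0,0,0,0,0,38],
    [0,0,0,0,0,0,38],
    [0,0,0,0,0,0,38],
    [0,0,0,0,0,0,38]
  ],
  "grip_force": 35
}}

```text
time_s: 11.68
position: [0.5369, 0.2304, -0.0102]
tool_rot: [3.138, 0.093, -0.002]
wrist_force: [-3.7, -0.8, 3.3]
grip_width: 0.498
```

```bash
python3 -c "
from sn import *
nest('M',0,0,-.010)
f=snap('s18.png',120,240,180,310,5)
"
```

```text
t 11.68 pos [ 0.5369  0.2304 -0.0102] F [-3.7  -0.82  3.28] g 43.4 q7 -0.83 yaw 3.39
shift [ 0.4  0.3 -0.2] rot [ 0.0017  0.0015 -0.0016]
```

View pics/s18.png

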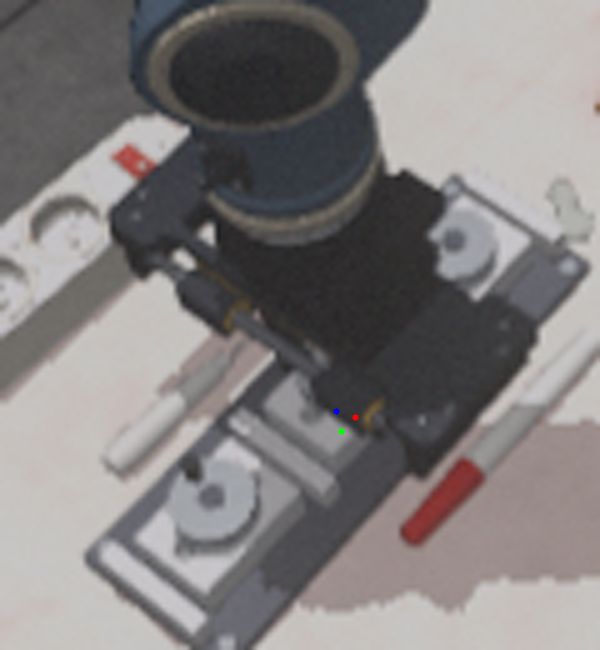

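>>> {"fn": "servo_tool", "kwargs": {
  "motion": [
    [0,0,-4,0,0,0,38],
    [0,0,-8,0,0,0,38],
    [0,0,-14,0,0,0,38],
    [0,0,-22,0,0,0,38],
    [0,0,-32,0,0,0,38],
    [0,0,-45,0,0,0,38],
    [0,0,-60,0,0,0,38],
    [0,0,-60,0,0,0,38]
  ]
}}

```text
time_s: 12.4
position: [0.5403, 0.2322, 0.0538]
tool_rot: [-3.138, -0.093, -0.011]
wrist_force: [2.3, 0.8, -7.4]
grip_width: 0.499
```

```bash
python3 -c "
from sn import *
to([.5568,-.128,.05],0.0)
f=snap('s19.png',120,240,150,310,4,marks=False)
"
```

```text
t 12.4 pos [0.5403 0.2322 0.0538] F [ 2.34  0.81 -7.39] g 43.4 q7 -0.77 yaw 3.38
shift [ -4.7 360.5   3.2] rot [-0.0019 -0.0067  0.0589]
```

View pics/s19.png

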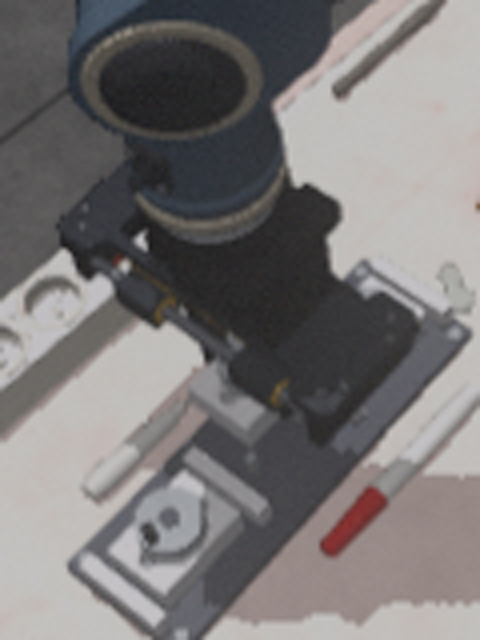

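>>> {"fn": "servo_tool", "kwargs": {
  "motion": [
    [0,0,-15,0,0,0,38],
    [0,10,-30,0,0,0,38],
    [-1,40,-30,0,-0.006,0.03,38],
    [-2,75,-30,0,-0.006,0.06,38],
    [-3,110,-30,0,-0.006,0.09,38],
    [-4,145,-30,0,-0.006,0.12,38],
    [-4,180,-30,0,-0.006,0.136,38],
    [-4,215,-30,0,-0.006,0.136,38]
  ]
}}

```text
time_s: 13.12
position: [0.5457, 0.0139, 0.0797]
tool_rot: [3.138, -0.121, -0.01]
wrist_force: [1.5, 1.0, -7.5]
grip_width: 0.502
```

```bash
python3 -c "
from sn import *
to([.5568,-.128,.05],np.radians(-4.4))
"
```

```text
t 13.12 pos [0.5457 0.0139 0.0797] F [ 1.53  0.99 -7.54] g 43.7 q7 -0.47 yaw -4.42
shift [ 22.2 140.6  29.8] rot [ 0.0019  0.0065 -0.0004]
```

>>> {"fn": "servo_tool", "kwargs": {
  "motion": [
    [6,35,0,0.002,0.006,0,38],
    [12,70,0,0.002,0.006,0,38],
    [18,105,0,0.002,0.006,0,38],
    [22,130,0,0.002,0.006,0,38],
    [22,141,0,0.002,0.006,0,38],
    [22,141,10,0.002,0.006,0,38],
    [22,141,30,0.002,0.006,0,38],
    [22,141,30,0.002,0.006,0,38]
  ]
}}

```text
time_s: 13.78
position: [0.5539, -0.1253, 0.0465]
tool_rot: [-3.137, 0.12, 0.012]
wrist_force: [-1.9, 0.6, -9.0]
grip_width: 0.501
```

```bash
python3 -c "
from sn import *
to([.5568,-.128,-.0102],np.radians(-4.4))
f=snap('s20.png',200,340,90,230,5,marks=False)
"
```

```text
t 13.78 pos [ 0.5539 -0.1253  0.0465] F [-1.85  0.6  -9.03] g 43.6 q7 -0.24 yaw -4.36
shift [ 3.6  2.6 56.7] rot [-0.0022  0.0074  0.0006]
```

View pics/s20.png

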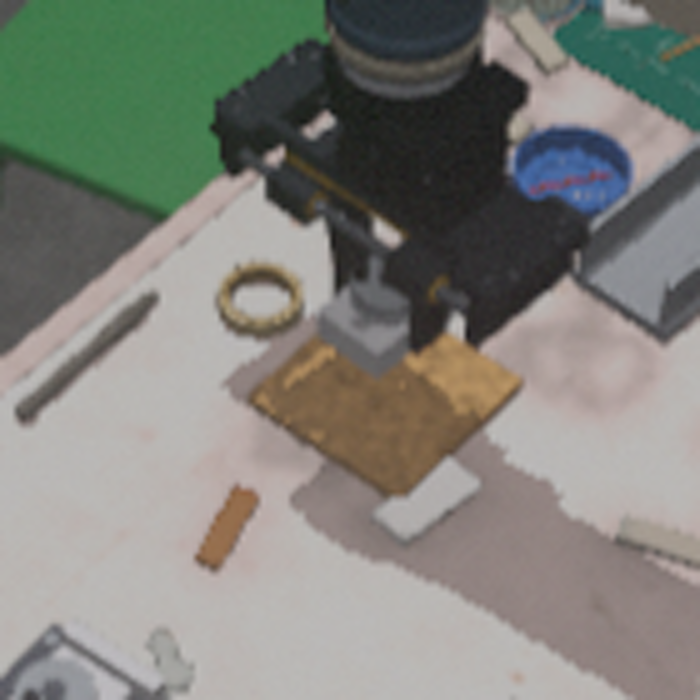

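>>> {"fn": "servo_tool", "kwargs": {
  "motion": [
    [2,2,12,0,0.006,0,38],
    [3,2,25,0,0.006,0,38],
    [3,2,37,0,0.006,0,38],
    [3,2,46,0,0.006,0,38],
    [3,2,50,0,0.006,0,38],
    [3,2,52,0,0.006,0,38],
    [3,2,52,0,0.006,0,38],
    [3,2,52,0,0.006,0,38]
  ]
}}

```text
time_s: 14.5
position: [0.5607, -0.1287, -0.0015]
tool_rot: [-3.139, 0.121, -0.011]
wrist_force: [0.5, -0.1, -7.4]
grip_width: 0.497
```

```bash
python3 -c "
from sn import *
to([.5568,-.128,-.0102],np.radians(-4.4))
"
```

```text
t 14.5 pos [ 0.5607 -0.1287 -0.0015] F [ 0.48 -0.09 -7.44] g 43.3 q7 -0.28 yaw -4.41
shift [-4.  -0.4  8.7] rot [-0.0005 -0.007  -0.0001]
```

>>> {"fn": "servo_tool", "kwargs": {
  "motion": [
    [-2,0,3,0,-0.005,0,38],
    [-3,0,5,0,-0.005,0,38],
    [-3,0,6,0,-0.005,0,38],
    [-3,0,7,0,-0.005,0,38],
    [-3,0,7,0,-0.005,0,38]
  ]
}}

```text
time_s: 14.92
position: [0.5572, -0.1286, -0.009]
tool_rot: [-3.139, 0.121, -0.002]
wrist_force: [-0.9, 0.5, -7.7]
grip_width: 0.501
```

```bash
python3 -c "
from sn import *
to([.5568,-.128,-.0102],np.radians(-4.4))
"
```

```text
t 14.92 pos [ 0.5572 -0.1286 -0.009 ] F [-0.86  0.47 -7.69] g 43.6 q7 -0.28 yaw -4.41
shift [-0.5 -0.6  1.2] rot [-0.0005 -0.0011 -0.0002]
```

>>> {"fn": "servo_tool", "kwargs": {
  "motion": [
    [0,0,1,0,0,0,38],
    [0,0,1.5,0,0,0,38],
    [0,0,1.5,0,0,0,38]
  ]
}}

```text
time_s: 15.17
position: [0.5575, -0.1286, -0.0101]
tool_rot: [-3.139, 0.121, -0.002]
wrist_force: [-0.3, -0.1, -5.8]
grip_width: 0.499
```

>>> {"fn": "servo_tool", "kwargs": {
  "motion": [
    [0,0,0.5,0,0,0,38],
    [0,0,1,0,0,0,38],
    [0,0,1,0,0,0,38]
  ]
}}

```text
time_s: 15.42
position: [0.5575, -0.1286, -0.0102]
tool_rot: [3.139, -0.121, 0.002]
wrist_force: [-3.1, -0.1, 6.0]
grip_width: 0.502
```

>>> {"fn": "servo_tool", "kwargs": {
  "motion": [
    [0,0,0,0,0,0,48],
    [0,0,0,0,0,0,60],
    [0,0,0,0,0,0,66],
    [0,0,0,0,0,0,66],
    [0,0,0,0,0,0,66],
    [0,0,0,0,0,0,66]
  ]
}}

```text
time_s: 15.92
position: [0.5576, -0.1285, -0.0114]
tool_rot: [-3.139, 0.121, -0.003]
wrist_force: [-0.7, 0.2, 0.2]
grip_width: 0.748
```

>>> {"fn": "servo_tool", "kwargs": {
  "motion": [
    [0,0,-10,0,0,0,70],
    [0,0,-30,0,0,0,75],
    [0,0,-60,0,0,0,80],
    [0,0,-90,0,0,0,82],
    [0,0,-100,0,0,0.1,82],
    [0,0,-100,0,0,0.22,82],
    [0,0,-100,0,0,0.34,82],
    [0,0,-100,0,0,0.46,82]
  ]
}}

```text
time_s: 16.58
position: [0.5575, -0.1287, 0.0899]
tool_rot: [-3.026, 0.842, -0.004]
wrist_force: [0.3, 0.1, -0.3]
grip_width: 0.943
```

```bash
python3 -c "
from sn import *
to([.5568,-.128,.08],np.radians(-94.4))
f=snap('s21.png',200,340,90,230,5,marks=False)
f=snap('t21.png',240,340,150,240,6,cam='top',marks=False)
"
```

```text
t 16.58 pos [ 0.5575 -0.1287  0.0899] F [ 0.32  0.1  -0.26] g 82.1 q7 -0.61 yaw -31.11
shift [-1.  -0.2  9.9] rot [-0.0028 -0.0012  1.1046]
```

View pics/s21.png

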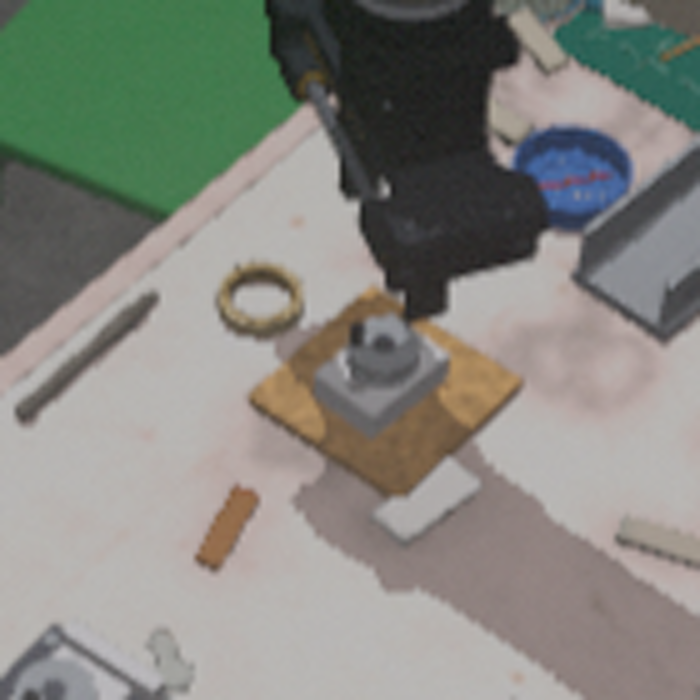

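View pics/t21.png

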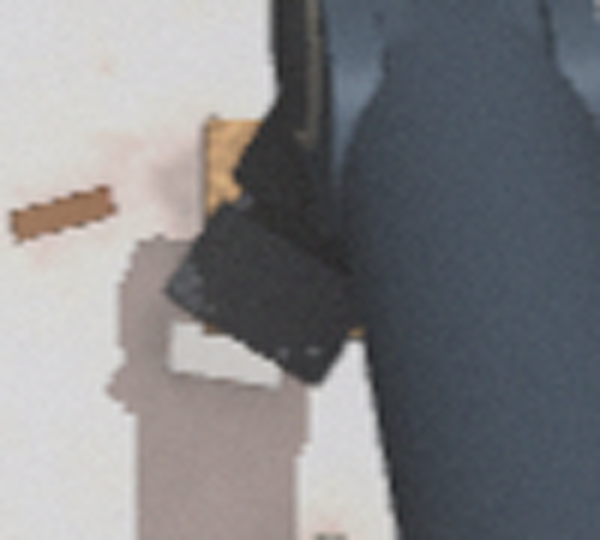

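```bash
python3 -c "
from sn import *
f=grab_frame('scene')
P=cloud(f);m=(P[...,2]>.040)&(P[...,2]<.052)&(abs(P[...,0]-.5575)<.035)&(abs(P[...,1]+.1287)<.035)
vs,us=np.where(m);w=np.array([ray(f,u,v,.046)[:2] for u,v in zip(us,vs)]);print(len(us),w.mean(0),cv2.minEnclosingCircle((w*1000).astype(np.float32)))
print(ray(f,276.1,158.1,.046))
"
```

```text
138 [ 0.55322125 -0.12321439] ((554.5624389648438, -122.40824127197266), 22.227262496948242)
[ 0.55852017 -0.12682519  0.046     ]
```

>>> {"fn": "servo_tool", "kwargs": {
  "motion": [
    [-1,0,0,0,0,0.125,82],
    [-1,0,0,0,0,0.25,82],
    [-1,0,0,0,0,0.375,82],
    [-1,0,0,0,0,0.5,82],
    [-1,0,0,0,0,0.625,82],
    [-1,0,0,0,0,0.75,82],
    [-1,0,0,0,0,0.875,82],
    [-1,0,0,0,0,1.0,82]
  ]
}}

```text
time_s: 17.4
position: [0.5563, -0.1279, 0.0887]
tool_rot: [-2.255, 2.186, -0.0]
wrist_force: [0.9, -0.4, 1.0]
grip_width: 0.944
```

```bash
python3 -c "
from sn import *
to([.5572,-.1287,.04],np.radians(-94.4))
f=snap('s22.png',200,340,90,230,5,marks=False)
"
```

```text
t 17.4 pos [ 0.5563 -0.1279  0.0887] F [ 0.85 -0.37  1.01] g 82.2 q7 -1.49 yaw -88.21
shift [ 0.9 -0.8 48.7] rot [-0.0011  0.0009  0.108 ]
```

View pics/s22.png

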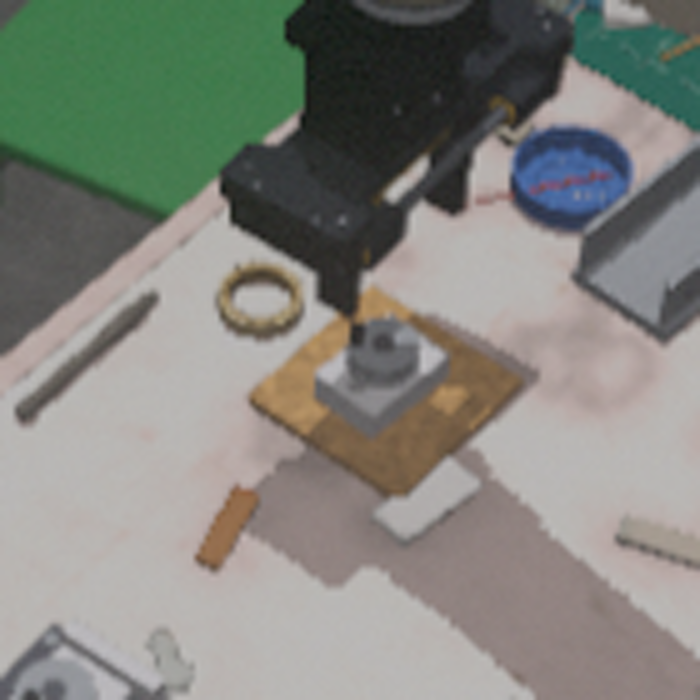

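>>> {"fn": "servo_tool", "kwargs": {
  "motion": [
    [1,-1,5,0,0,0.108,82],
    [1,-1,25,0,0,0.108,82],
    [1,-1,45,0,0,0.108,82],
    [1,-1,65,0,0,0.108,82],
    [1,-1,80,0,0,0.108,82],
    [1,-1,90,0,0,0.108,82],
    [1,-1,92,0,0,0.108,82],
    [1,-1,92,0,0,0.108,82]
  ]
}}

```text
time_s: 18.12
position: [0.5573, -0.1289, -0.0037]
tool_rot: [-2.139, 2.299, 0.001]
wrist_force: [0.2, -0.2, 0.7]
grip_width: 0.942
```

```bash
python3 -c "
from sn import *
to([.5570,-.1283,-.007],np.radians(-94.4))
f=snap('s23.png',200,340,90,230,5,marks=False)
"
```

```text
t 18.12 pos [ 0.5573 -0.1289 -0.0037] F [ 0.24 -0.17  0.67] g 82.0 q7 -1.61 yaw -94.13
shift [-0.6  0.3  3.3] rot [-0.0002  0.001   0.0047]
```

View pics/s23.png

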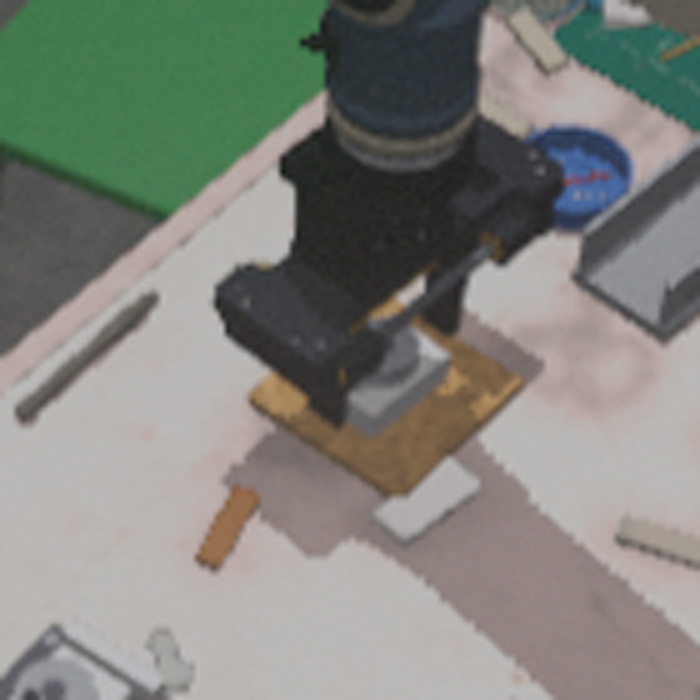

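>>> {"fn": "servo_tool", "kwargs": {
  "motion": [
    [0,0,2,0,0,0.004,70],
    [0,0,3,0,0,0.004,56],
    [0,0,3,0,0,0.004,56],
    [0,0,3,0,0,0.004,56],
    [0,0,3,0,0,0.004,56],
    [0,0,3,0,0,0.004,56],
    [0,0,3,0,0,0.004,56]
  ],
  "grip_force": 35
}}

```text
time_s: 18.75
position: [0.5579, -0.1277, -0.0059]
tool_rot: [-2.132, 2.304, -0.0]
wrist_force: [-0.4, 4.3, 3.2]
grip_width: 0.704
```

>>> {"fn": "servo_tool", "kwargs": {
  "motion": [
    [0,0,-5,0,0,0,56],
    [0,0,-15,0,0,0,56],
    [0,0,-30,0,0,0,56],
    [0,0,-50,0,0,0,56],
    [0,0,-70,0,0,0,56],
    [0,0,-90,0,0,0,56],
    [0,0,-100,0,0,0,56],
    [0,0,-100,0,0,0,56]
  ]
}}

```text
time_s: 19.42
position: [0.5585, -0.1303, 0.0958]
tool_rot: [-2.13, 2.305, -0.007]
wrist_force: [0.2, -0.1, -7.5]
grip_width: 0.707
```

```bash
python3 -c "
from sn import *
to([.4887,-.329,.09],np.radians(-94.4))
f=snap('s24.png',200,360,80,230,5,marks=False)
t=np.load('top0.npz');P=cloud(t)
"
```

```text
t 19.42 pos [ 0.5585 -0.1303  0.0958] F [ 0.18 -0.09 -7.52] g 61.6 q7 -1.58 yaw -94.54
shift [203.6  53.9   5.7] rot [-0.0053 -0.0008 -0.0024]
```

View pics/s24.png

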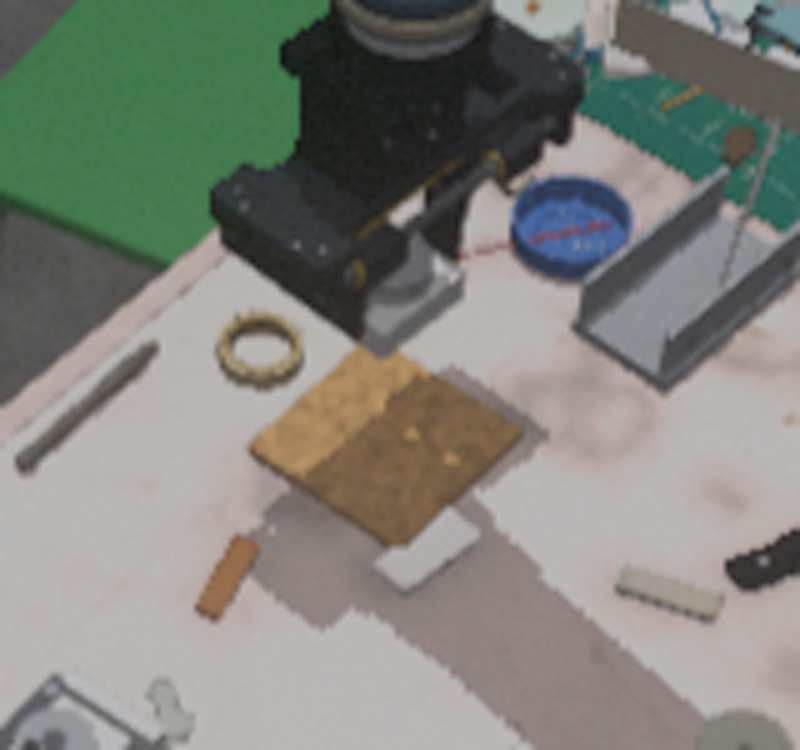

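```bash
python3 -c "
from sn import *
f=snap('s25.png',300,400,80,170,8,marks=False)
P=cloud(f)
for v in range(105,140,4): print(v,[P[v,u].round(3).tolist() for u in (344,346,348,350)])
t=snap('t25.png',320,410,180,240,8,cam='top',marks=False)
"
```

```text
105 [[0.554, -0.465, 0.003], [0.55, -0.472, 0.001], [0.543, -0.469, 0.007], [0.54, -0.478, 0.002]]
109 [[0.544, -0.45, 0.003], [0.536, -0.447, 0.01], [0.533, -0.454, 0.007], [0.53, -0.463, 0.002]]
113 [[0.534, -0.435, 0.003], [0.528, -0.436, 0.006], [0.526, -0.445, 0.001], [0.52, -0.447, 0.003]]
117 [[0.51, -0.389, 0.036], [0.521, -0.426, 0.001], [0.515, -0.428, 0.003], [0.508, -0.426, 0.009]]
121 [[0.509, -0.392, 0.017], [0.512, -0.414, -0.001], [0.506, -0.414, 0.003], [0.497, -0.407, 0.014]]
125 [[0.502, -0.383, 0.013], [0.5, -0.392, 0.007], [0.493, -0.391, 0.012], [0.492, -0.404, 0.002]]
129 [[0.494, -0.372, 0.009], [0.49, -0.376, 0.008], [0.484, -0.378, 0.011], [0.481, -0.385, 0.007]]
133 [[0.485, -0.359, 0.008], [0.481, -0.362, 0.008], [0.477, -0.368, 0.007], [0.457, -0.335, 0.047]]
137 [[0.475, -0.342, 0.012], [0.458, -0.317, 0.044], [0.455, -0.323, 0.041], [0.455, -0.338, 0.029]]
```

View pics/s25.png

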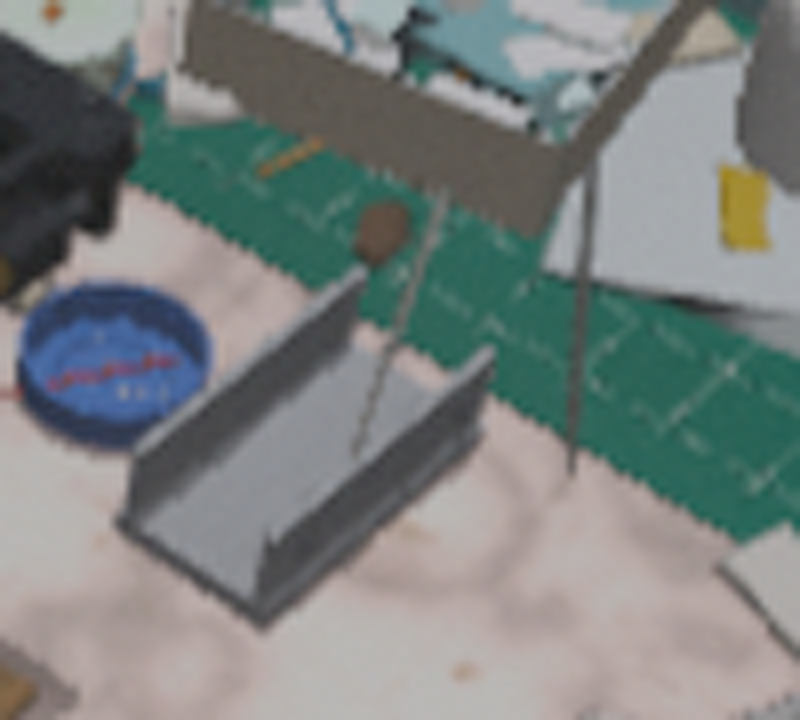

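View pics/t25.png

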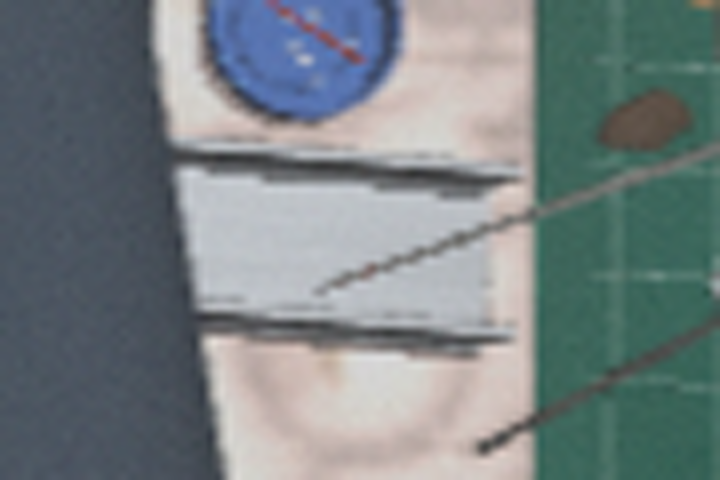

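```bash
python3 -c "
from sn import *
f=np.load('scene0.npz');t=np.load('top0.npz')
cv2.imwrite('pics/t26.png',cv2.resize(t['image'][150:240,330:500],None,fx=4.5,fy=4.5,interpolation=cv2.INTER_CUBIC))
def tri(a,b):
  o1=ray(f,*a,.0);o2=ray(t,*b,.0);c1=f['extrinsics'][:3,3];c2=t['extrinsics'][:3,3]
  d1=o1-c1;d2=o2-c2;A=np.stack([d1,-d2],1);k=np.linalg.lstsq(A,c2-c1,rcond=None)[0]
  p=c1+d1*k[0];q=c2+d2*k[1];return ((p+q)/2).round(3),np.linalg.norm(p-q).round(4)
print(tri((344.2,136.5),(359.8,216)))
# line in scene (355,104)->(344.2,136.5); for heights h project scene-line ray to top
for a in [(346.5,129.5),(349,122),(352,113),(355,104)]:
  for h in (0,.02,.05,.1,.15,.2): print(a,h,ray(f,*a,h).round(3),proj(t,ray(f,*a,h)).round(1))
"
```

```text
(array([ 0.469, -0.326,  0.031]), np.float64(0.0028))
(346.5, 129.5) 0 [ 0.491 -0.383  0.   ] [376.1 210.1]
(346.5, 129.5) 0.02 [ 0.483 -0.365  0.02 ] [372.  212.2]
(346.5, 129.5) 0.05 [ 0.47  -0.337  0.05 ] [365.5 215.5]
(346.5, 129.5) 0.1 [ 0.45 -0.29  0.1 ] [353.9 221.5]
(346.5, 129.5) 0.15 [ 0.429 -0.244  0.15 ] [341.1 228.1]
(346.5, 129.5) 0.2 [ 0.409 -0.197  0.2  ] [326.8 235.4]
(349, 122) 0 [ 0.502 -0.415  0.   ] [386.4 206.4]
(349, 122) 0.02 [ 0.494 -0.396  0.02 ] [382.3 208.5]
(349, 122) 0.05 [ 0.481 -0.367  0.05 ] [375.8 211.8]
(349, 122) 0.1 [ 0.46  -0.318  0.1  ] [364.1 217.8]
(349, 122) 0.15 [ 0.439 -0.27   0.15 ] [351.2 224.4]
(349, 122) 0.2 [ 0.418 -0.222  0.2  ] [336.9 231.7]
(352, 113) 0 [ 0.517 -0.454  0.   ] [399.2 201.7]
(352, 113) 0.02 [ 0.508 -0.434  0.02 ] [395.  203.9]
(352, 113) 0.05 [ 0.495 -0.404  0.05 ] [388.5 207.2]
(352, 113) 0.1 [ 0.473 -0.354  0.1  ] [376.7 213.2]
(352, 113) 0.15 [ 0.451 -0.303  0.15 ] [363.8 219.8]
(352, 113) 0.2 [ 0.429 -0.253  0.2  ] [349.3 227.2]
(355, 104) 0 [ 0.532 -0.495  0.   ] [412.4 197. ]
(355, 104) 0.02 [ 0.523 -0.474  0.02 ] [408.2 199.1]
(355, 104) 0.05 [ 0.509 -0.442  0.05 ] [401.6 202.5]
(355, 104) 0.1 [ 0.486 -0.39   0.1  ] [389.8 208.5]
(355, 104) 0.15 [ 0.464 -0.337  0.15 ] [376.7 215.1]
(355, 104) 0.2 [ 0.441 -0.285  0.2  ] [362.2 222.5]
```

View pics/t26.png

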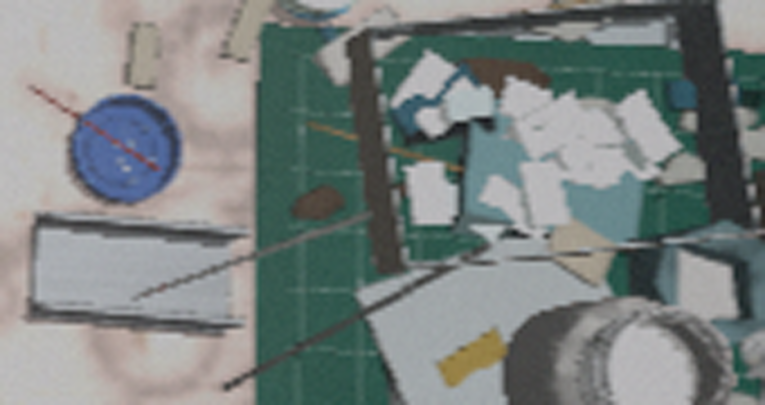

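>>> {"fn": "servo_tool", "kwargs": {
  "motion": [
    [30,8,0,0,0,0,56],
    [62,16,0,0,0,0,56],
    [97,26,0,0,0,0,56],
    [132,35,0,0,0,0,56],
    [165,44,0,0,0,0,56],
    [190,50,0,0,0,0,56],
    [203,54,0,0,0,0,56],
    [203,54,0,0,0,0,56]
  ]
}}

```text
time_s: 20.23
position: [0.4839, -0.3319, 0.0916]
tool_rot: [2.123, -2.312, -0.002]
wrist_force: [0.4, -0.1, -8.8]
grip_width: 0.704
```

```bash
python3 -c "
from sn import *
to([.4888,-.329,.05],np.radians(-94.4))
f=snap('s27.png',280,400,60,180,6,marks=False)
t=snap('t27.png',320,410,170,240,8,cam='top',marks=False)
"
```

```text
t 20.23 pos [ 0.4839 -0.3319  0.0916] F [ 0.41 -0.07 -8.76] g 61.2 q7 -1.19 yaw -94.89
shift [-3.3 -4.8 41.6] rot [ 0.0029 -0.001  -0.0085]
```

View pics/s27.png

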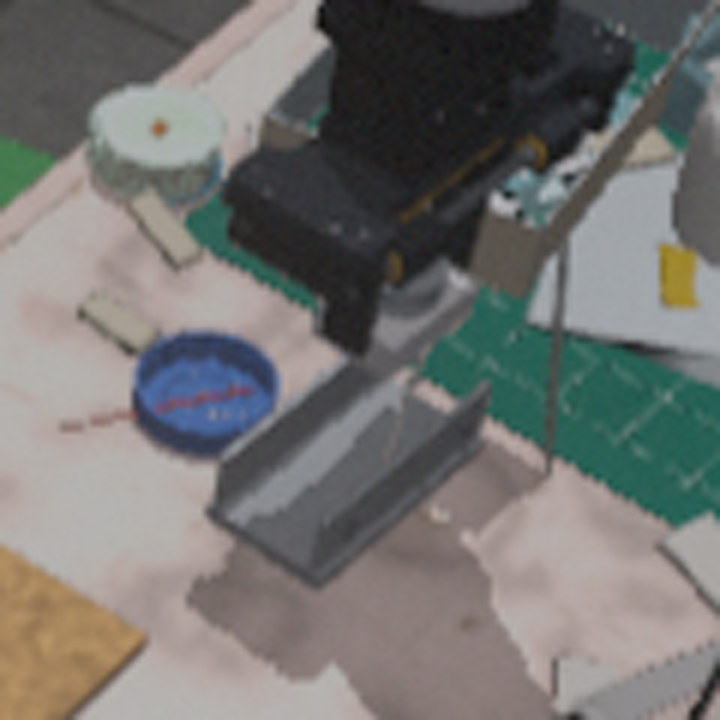

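View pics/t27.png

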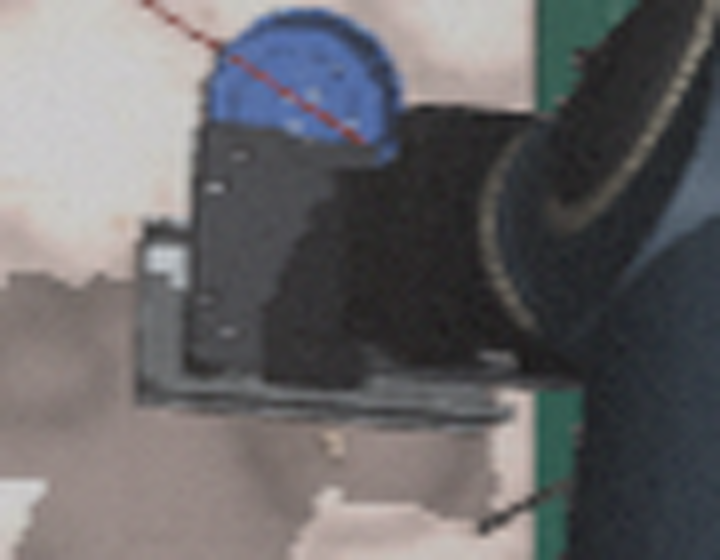

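```bash
python3 -c "
from sn import *
to([.4895,-.320,.045],np.radians(-94.4))
"
```

```text
t 20.33 pos [ 0.4867 -0.3266  0.0919] F [-0.06  1.93 -8.08] g 61.7 q7 -1.19 yaw -94.54
shift [-6.6 -2.3 46.9] rot [ 0.0013  0.0026 -0.0024]
```

>>> {"fn": "servo_tool", "kwargs": {
  "motion": [
    [-4,-1,10,0,0,0,56],
    [-6,-2,25,0,0,0,56],
    [-6,-2,35,0,0,0,56],
    [-6,-2,40,0,0,0,56],
    [-6,-2,40,0,0,0,56],
    [-6,-2,40,0,0,0,56],
    [-6,-2,40,0,0,0,56]
  ]
}}

```text
time_s: 20.92
position: [0.4908, -0.3216, 0.054]
tool_rot: [-2.132, 2.305, -0.003]
wrist_force: [0.5, -0.9, -6.9]
grip_width: 0.706
```

```bash
python3 -c "
from sn import *
to([.4895,-.320,-.006],np.radians(-94.4))
f=snap('s28.png',280,400,70,180,6,marks=False)
P=cloud(f)
"
```

```text
t 20.92 pos [ 0.4908 -0.3216  0.054 ] F [ 0.5  -0.87 -6.92] g 61.4 q7 -1.21 yaw -94.47
shift [-1.5  1.6 59.9] rot [-0.0023 -0.     -0.0012]
```

View pics/s28.png

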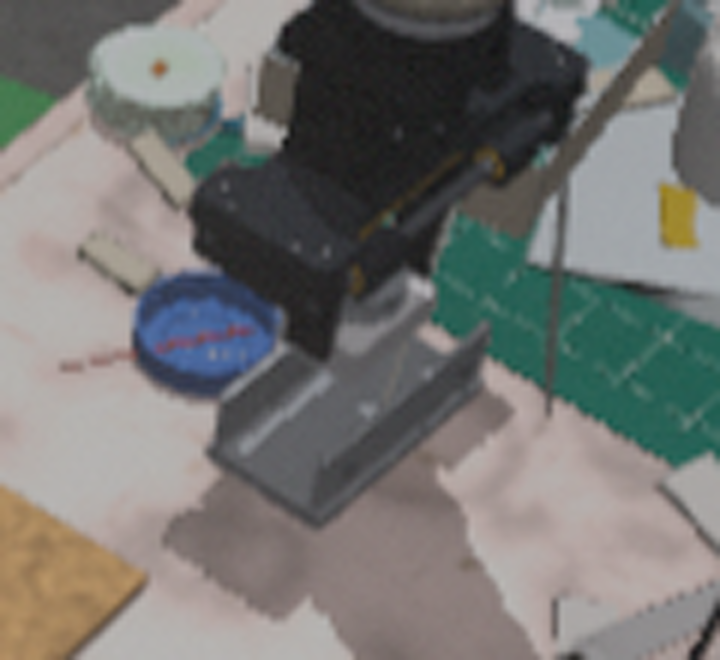

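>>> {"fn": "servo_tool", "kwargs": {
  "motion": [
    [-1,1,8,0,0,0,56],
    [-1,1,15,0,0,0,56],
    [-1,1,19,0,0,0,56],
    [-1,1,21,0,0,0,56],
    [-1,1,21,0,0,0,56]
  ]
}}

```text
time_s: 21.38
position: [0.4887, -0.32, 0.0315]
tool_rot: [-2.132, 2.306, 0.002]
wrist_force: [0.0, 0.1, -7.1]
grip_width: 0.71
```

```bash
python3 -c "
from sn import *
to([.4895,-.320,-.006],np.radians(-94.4))
f=snap('s29.png',300,375,100,170,9,marks=False)
"
```

```text
t 21.38 pos [ 0.4887 -0.32    0.0315] F [ 0.02  0.11 -7.11] g 61.8 q7 -1.22 yaw -94.48
shift [-0.  -0.8 37.5] rot [ 0.0003  0.0013 -0.0015]
```

View pics/s29.png

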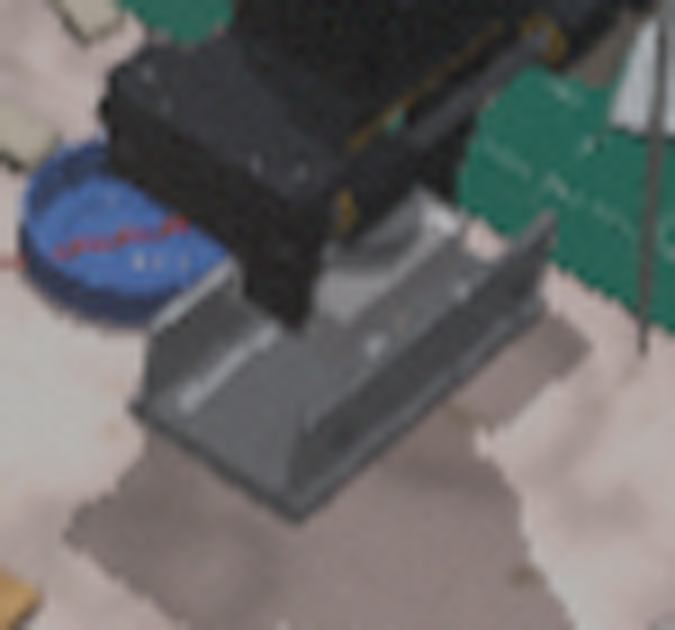

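>>> {"fn": "servo_tool", "kwargs": {
  "motion": [
    [0,0,3,0,0,0,56],
    [0,0,6,0,0,0,56],
    [0,0,9,0,0,0,56],
    [0,0,12,0,0,0,56],
    [0,0,12,0,0,0,56]
  ]
}}

```text
time_s: 21.85
position: [0.4887, -0.32, 0.0197]
tool_rot: [-2.132, 2.306, 0.001]
wrist_force: [-0.4, 0.5, -7.9]
grip_width: 0.712
```

```bash
python3 -c "
from sn import *
to([.4888,-.320,-.006],np.radians(-94.4))
f=snap('s30.png',300,375,100,170,9,marks=False)
"
```

```text
t 21.85 pos [ 0.4887 -0.32    0.0197] F [-0.35  0.51 -7.91] g 61.9 q7 -1.22 yaw -94.48
shift [ 0.  -0.1 25.7] rot [ 0.0001  0.0012 -0.0014]
```

View pics/s30.png

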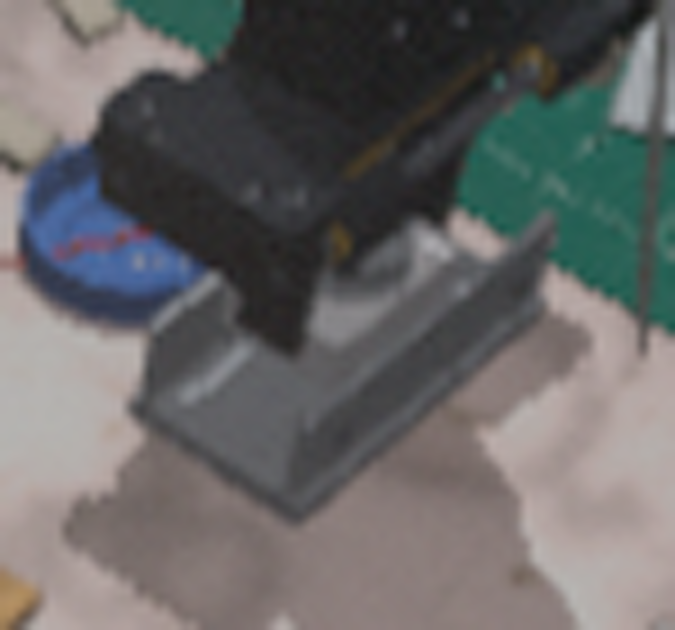

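>>> {"fn": "servo_tool", "kwargs": {
  "motion": [
    [0,0,4,0,0,0,56],
    [0,0,8,0,0,0,56],
    [0,0,12,0,0,0,56],
    [0,0,16,0,0,0,56],
    [0,0,19,0,0,0,56],
    [0,0,21,0,0,0,56],
    [0,0,22,0,0,0,56],
    [0,0,22,0,0,0,56]
  ]
}}

```text
time_s: 22.57
position: [0.4892, -0.3202, -0.0018]
tool_rot: [-2.132, 2.306, -0.0]
wrist_force: [-0.0, -0.1, -8.5]
grip_width: 0.7
```

>>> {"fn": "servo_tool", "kwargs": {
  "motion": [
    [0,0,1,0,0,0,56],
    [0,0,2,0,0,0,56],
    [0,0,2,0,0,0,56]
  ]
}}

```text
time_s: 22.82
position: [0.4893, -0.3203, -0.0036]
tool_rot: [-2.132, 2.306, -0.001]
wrist_force: [0.6, -0.1, -8.1]
grip_width: 0.704
```

>>> {"fn": "servo_tool", "kwargs": {
  "motion": [
    [0,0,0.7,0,0,0,56],
    [0,0,1.5,0,0,0,56],
    [0,0,1.5,0,0,0,56]
  ]
}}

```text
time_s: 23.07
position: [0.4892, -0.3203, -0.0051]
tool_rot: [-2.132, 2.306, -0.001]
wrist_force: [0.0, -0.2, -8.5]
grip_width: 0.703
```

>>> {"fn": "servo_tool", "kwargs": {
  "motion": [
    [0,0,0.5,0,0,0,56],
    [0,0,1,0,0,0,56],
    [0,0,1,0,0,0,56]
  ]
}}

```text
time_s: 23.32
position: [0.4894, -0.3204, -0.0058]
tool_rot: [-2.132, 2.306, -0.001]
wrist_force: [-0.0, 0.2, -6.1]
grip_width: 0.707
```

>>> {"fn": "servo_tool", "kwargs": {
  "motion": [
    [0,0,0.5,0,0,0,56],
    [0,0,1,0,0,0,56],
    [0,0,1,0,0,0,56]
  ]
}}

```text
time_s: 23.57
position: [0.4894, -0.3204, -0.0059]
tool_rot: [-2.132, 2.306, -0.001]
wrist_force: [-3.9, 1.9, 3.6]
grip_width: 0.708
```

Contact at the expected height, so I open and withdraw.

>>> {"fn": "servo_tool", "kwargs": {
  "motion": [
    [0,0,0,0,0,0,66],
    [0,0,0,0,0,0,74],
    [0,0,0,0,0,0,76],
    [0,0,0,0,0,0,76],
    [0,0,0,0,0,0,76]
  ]
}}

```text
time_s: 23.98
position: [0.4898, -0.3205, -0.0069]
tool_rot: [-2.132, 2.305, -0.002]
wrist_force: [0.3, 0.7, -0.4]
grip_width: 0.865
```

>>> {"fn": "servo_tool", "kwargs": {
  "motion": [
    [0,0,-8,0,0,0,76],
    [0,0,-20,0,0,0,76],
    [0,0,-40,0,0,0,76],
    [0,0,-70,0,0,0,76],
    [0,0,-100,0,0,0,76],
    [0,0,-130,0,0,0,76],
    [0,0,-150,0,0,0,76],
    [0,0,-150,0,0,0,76]
  ]
}}

```text
time_s: 24.65
position: [0.4925, -0.3222, 0.1496]
tool_rot: [-2.13, 2.303, -0.018]
wrist_force: [0.8, -0.3, 0.6]
grip_width: 0.874
```

>>> {"fn": "servo_tool", "kwargs": {
  "motion": [
    [-30,-10,0,0,0,0,76],
    [-70,-20,0,0,0,0,76],
    [-110,-30,0,0,0,0,76],
    [-150,-40,0,0,0,0,76],
    [-190,-40,0,0,0,0,76],
    [-220,-40,0,0,0,0,76],
    [-220,-40,0,0,0,0,76],
    [-220,-40,0,0,0,0,76]
  ]
}}

```text
time_s: 25.32
position: [0.5464, -0.1016, 0.1436]
tool_rot: [-2.137, 2.3, -0.001]
wrist_force: [0.0, -1.6, -0.4]
grip_width: 0.871
```

```bash
python3 -c "
from sn import *
f=snap('s31.png',290,380,90,170,8,marks=False)
t=snap('t31.png',320,410,170,240,8,cam='top',marks=False)
t0=np.load('top0.npz')
def disc(f,yc,xc,h=.046):
  P=cloud(f);m=(P[...,2]>.039)&(P[...,2]<.052)&(abs(P[...,0]-xc)<.026)&(abs(P[...,1]-yc)<.026)
  vs,us=np.where(m);w=np.array([ray(f,u,v,h)[:2] for u,v in zip(us,vs)]);return len(us),w.mean(0).round(4),cv2.minEnclosingCircle((w*1000).astype(np.float32))
print(disc(t,-.320,.489))
for n in 'LR': print(n,disc(t0,C[n][1],C[n][0]),disc(t,C[n][1],C[n][0]))
print(arm.get_state()['position'],arm.get_state()['wrist_force'])
cv2.imwrite('pics/t32.png',t['image'])
"
```

```text
(151, array([ 0.4877, -0.3197]), ((483.691650390625, -315.131591796875), 28.184972763061523))
L (137, array([0.5319, 0.314 ]), ((532.4483642578125, 314.1401672363281), 20.232845306396484)) (136, array([0.533 , 0.3147]), ((532.6859130859375, 314.2998352050781), 19.993528366088867))
R (137, array([0.542 , 0.1471]), ((541.2229614257812, 147.30091857910156), 20.228923797607422)) (135, array([0.5421, 0.1466]), ((542.0848999023438, 147.25299072265625), 19.824188232421875))
[ 0.54594631 -0.10533513  0.14329156] [-0.19688572 -0.40491701 -0.06528893]
```

View pics/s31.png

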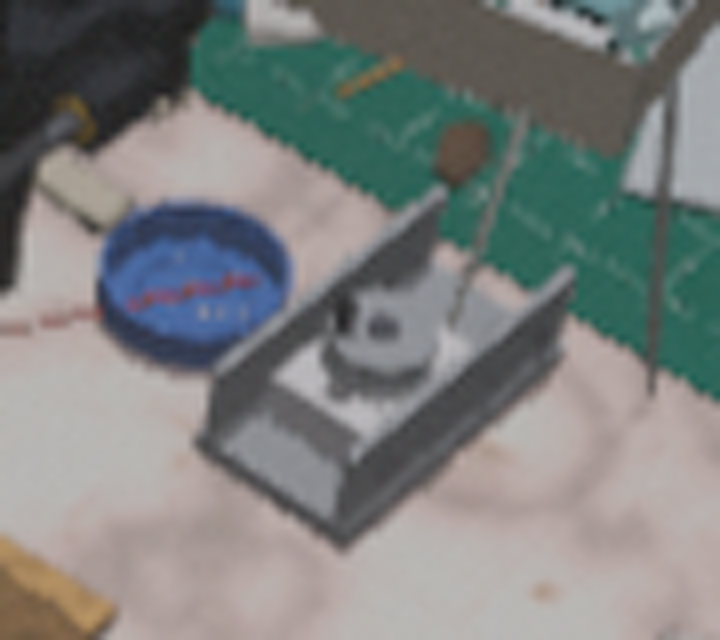

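View pics/t32.png

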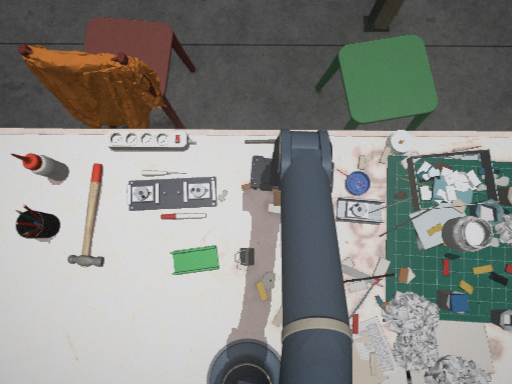

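```bash
python3 -c "
from plant import arm
print(arm.sign_off())"
```

```text
the job is handed in; nothing more can be done
None
```

The job is done and handed in at about 25 s of the 72 s allowed; no verdict was reported.

**Which one drags:** I pushed all three knobs round by 110° or more. The left and right rollers kept running after the push. The middle one stopped at once and stood still in later pictures, so I took the middle unit.

**What I did with it:** I lifted it straight up by its width and set it down on the cork mat. After letting go, I took it again by its ends and lowered it into the rack channel until it touched the floor. Both set-downs showed contact at the height expected.

**Last checks:**
- **Dragging unit:** it stands level on the channel floor with its length along it. Measured from the top view, it is about 1–2 mm off the centre line and 9 mm from the middle along the channel. I set it a little off the middle on purpose, to keep the gripper clear of the tray.
- **Free-running units:** both are on their pins, within about 1 mm of where they started.
- **Other things on the table:** the cap, marker and awl look unmoved in the last top view. The punch and tape roll were partly or fully hidden by the arm there, but nothing came near them.
- **Robot:** it is clear of everything, with wrist force near zero.

**What disagreed:**
- **Fingertip height:** the visible fingertips are about 20 mm higher than the reported tool position. My first pass over the right-hand knob therefore missed without touching it. I then worked from what I saw and felt.
- **Scene camera:** its roller positions were about 3–5 mm off those from the top camera, which I took as the edges of the rollers being counted in. I used the top camera.
- **Stick in the rack:** a thin stick in the background appeared to reach into the channel. It gave no resistance when the unit went in.

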